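# Pack filter cartridges and sample jars into the transport case and latch it

## Robot

A 7-joint arm with a two-finger parallel gripper is mounted at the origin on the work surface. World frame = base frame: x ahead of the robot, y to its left, z up, the work surface at z = 0. Lengths are in m, angles in rad, forces in N, time in s.
With the tool pointing down it reaches from about 0.4 to 0.85 m from the base axis. Payload 10.4 kg.
Tool frame: the origin (TCP) lies midway between the tips of the shut fingers; the grasp point (between the pads) lies 19 mm behind it; z points along the fingers, y is the direction in which the jaws open and shut (so a half turn about z gives the same grasp; the last joint's range is limited). The gripper opens to 87 mm and grips with 3 to 60 N. Pads are 19 mm wide; open, the fingers measure 117 mm over their backs; the gripper's body (75 mm by 190 mm) begins 51 mm behind the grasp point.
Start: joints at [1.088, 0.332, -0.065, 1.46, 0.022, 1.35, -0.088], TCP at [0.277, -0.56, 0.223] pointing down, gripper open.
Joint ranges: [-2.6, 2.6], [-0.5, 2.12], [-1.47, 1.34], [0.16, 2.42], [-1.27, 4.41], [0.06, 2.06], [-2.6, 2.6]. Speed limits (rad/s): [2.22, 2.22, 2.79, 2.79, 3.14, 3.14, 3.14].

## Interface

Orientations are given as a unit quaternion [x, y, z, w].
In Python, from bench import r gives the robot as it stands.
- The arm moves only by the tool step_arm, never from a script. Its argument "increments" is a list of rows, each a list of 2 entries, a list of its own where there are three numbers: the shift along the tool's x, y, z in m, then the turn, a rotation vector about the tool's x, y, z in rad. A call has 1 to 5 rows; each row is the pose to reach, as a shift and turn from the pose measured when the call began, along the tool's axes at that moment; what a row does not reach only later rows make up. A row lasts 1/10 s, in which the tool goes at most 50 mm and 8.59 degrees, less where a joint would pass 70% of its speed; a pose out of reach is approached as far as the arm can. A call with a gripper value outside its range is refused whole. "hand" is the closure, from -1 (fully open) to 1 (shut), so that 0 is half open, set as the call begins (left out, the last holds). The fingers move at their own pace and stop on an object; "grip_force" is the grip in N (left out, the last holds). Time passes only in rows, so rows that repeat a pose let the fingers close. It gives the time, the measured TCP pose, the force and the opening at its end, in the units of the state.
- r.read_state(): the state, without advancing time (a new reading comes with each control period).
- r.camera(name): name is "side" or "top" or "wrist"; returns a dict with "pixels" (400x640x3 uint8, blue, green, red), "camera_matrix" (3x3 intrinsics, pixels), "extrinsics" (4x4, takes a point from camera to world coordinates). Camera axes: x right, y up, looking along -z (the intrinsics and any distortion apply to the point x, -y, -z); pixel columns grow to the right and rows downward; lengths in m; the calibration is good to about 2 mm. A picture is of the moment at which its call begins. There is no depth.
- r.close_job(): hands the job in, once; it reports no verdict.
The state is a dict: "time": time; "joint_positions": joint angles; "joint_vel": joint speeds; "joint_torque": joint torques, N m; "ee_pos": TCP position; "eef_rot": TCP orientation; "ft_force": force on the tool from outside, world axes, zero at the start; "torque": the same for the moment, N m; "width": finger opening in m.
Only numpy, scipy, OpenCV 4.12 (cv2) and the standard library are available. Lean on these libraries where they do the work, as an engineer would, in place of code of your own. Each camera call takes 0.05 s, during which the arm holds its last target.

## Task

Pack the transport case for dispatch: pinch the two sprung tabs of every filter cartridge in the white rack to free it, and put all those cartridges and all the amber sample jars into the open case, each standing upright on its floor. Then shut the lid, hook the latch's wire bail over the keeper on the lid, and push the lever down until it snaps over centre and lies home against the case. Leave everything else on the bench where it stands.

Things in the scene. Friction and masses are not known exactly. Their poses are not given: they have to be found in the camera images.
- case: aluminium transport case, fixed to the bench: open box 176 mm deep (its x), 306 mm wide (its y), 105 mm high, walls 6 mm, floor lined with a flat grey pad, its top 18 mm above the bench; no dividers. Origin at the centre of its underside, z up; its front, with the draw latch in the middle, looks along its own -x; the lid is hinged along the top of the back wall (+x). Items up to 85 mm tall fit under the lid
- case_in (a point): centre of the pad on the case's inner floor (18 mm above the bench)
- lid (a joint): lid angle in rad: 0 shut flat on the rim, about 1.7 to 1.9 standing open and leaning back (1.95 is its stop). The hinge is stiff: the lid stays where it is left; 2 to 5 N at its front edge moves it. The lid is a plate 10 mm thick, 182 mm from hinge to front edge, 306 mm wide, 0.35 kg
- lid_hinge (a point): point on the lid's hinge line (parallel to the case's y), at the middle of the width, at the back top edge of the case, level with the lid's underside
- lid_edge (a point): middle of the lid's front (free) edge, at half its thickness; 182 mm from the hinge
- keeper (a point): where the axis of the bail's bar lies when hooked, in the keeper's groove on the lid's front edge (lid shut: 115 mm above the bench, 15 mm before the case's front). The keeper, 34 mm wide, is a ledge with a lip 4 mm high on its outer side, and behind the groove a back plate, flush with the lid's edge, rising 25 mm above the lid. The groove is 13 mm wide, opens upwards. Axes as the lid's: -x outwards
- lever (a joint): angle of the steel latch lever in rad: 0 home, hanging straight down on the case's front (clamped); grows as its tip swings outwards (the case's -x) and up; 1.57 level, 2.15 upper stop. A light spring and friction hold it up; with the bail hooked it takes up to 0.17 N m (3 to 4 N at the tip) to push it down past dead centre near 0.4, whence it snaps home. 26 mm wide, 7 mm thick, end curled outwards
- lever_pivot (a point): the lever's pivot axis (parallel to the case's y), 24 mm in front of the case's front face, 66 mm above the bench
- lever_tip (a point): the outer end of the lever, 59 mm from the pivot; on the lever's middle line
- bail (a joint): angle of the wire bail on the lever in rad: 0 when clamped; about 2.6 (its stop) when folded outwards, propped about 34 degrees above the lever; less as it swings over towards the lid. It swings freely and falls to whichever side of upright it is pushed: outwards onto its stop, or inwards against the keeper's back plate
- bail_bar (a point): middle of the bail's cross bar, 8 mm thick, 46 mm long along the case's y, on two wires 62 mm long from a pivot on the lever 16 mm from the lever's own. To hook it (lid shut, lever up) push the bar from outside inwards over the keeper's lip; it leans on the back plate and drops into the groove as the lever comes down; then it stretches like a spring (4.5 N per mm, about 4 mm)
- rack: white cartridge rack, fixed: 210 mm long (its x), 86 mm wide (its y), top 48 mm above the bench, three bays 66 mm apart along its x; cartridges stand on its floor 6 mm above the bench, tabs facing its +y and -y. Barbs low on the tabs catch under its ledges: a cartridge lifts straight out only while both its tabs are pinched right in. Origin at the centre of its underside
- cart1: grey filter cartridge in bay 1 of the white rack (may be absent), 0.14 kg, 36 mm (its x) by 28 mm (its y), 78 mm tall, on a 36 x 44 mm foot; origin under its centre, z up. On its two y sides stand white sprung tabs, 24 mm wide, from 27 to 74 mm up, outer faces 52 mm apart. Pinched (2 N, 5 N when fully in) each goes 6 mm in, to 40 mm over both; let go, they spring out. Its tabs hold it in the rack: see rack
- cart2: grey filter cartridge in bay 2 of the white rack (may be absent), 0.14 kg, 36 mm (its x) by 28 mm (its y), 78 mm tall, on a 36 x 44 mm foot; origin under its centre, z up. On its two y sides stand white sprung tabs, 24 mm wide, from 27 to 74 mm up, outer faces 52 mm apart. Pinched (2 N, 5 N when fully in) each goes 6 mm in, to 40 mm over both; let go, they spring out. Its tabs hold it in the rack: see rack
- cart3: grey filter cartridge in bay 3 of the white rack (may be absent), 0.14 kg, 36 mm (its x) by 28 mm (its y), 78 mm tall, on a 36 x 44 mm foot; origin under its centre, z up. On its two y sides stand white sprung tabs, 24 mm wide, from 27 to 74 mm up, outer faces 52 mm apart. Pinched (2 N, 5 N when fully in) each goes 6 mm in, to 40 mm over both; let go, they spring out. Its tabs hold it in the rack: see rack
- jar1: squat round amber glass sample jar with a white screw cap, 58 mm in diameter, 50 mm tall over the cap, about 0.2 kg; origin at the centre of its underside, z up its axis. Stands on the bench between the rack and the case. May be absent
- jar2: squat round amber glass sample jar with a white screw cap, 58 mm in diameter, 50 mm tall over the cap, about 0.2 kg; origin at the centre of its underside, z up its axis. Stands on the bench between the rack and the case. May be absent
- jar3: squat round amber glass sample jar with a white screw cap, 58 mm in diameter, 50 mm tall over the cap, about 0.2 kg; origin at the centre of its underside, z up its axis. Stands on the bench between the rack and the case. May be absent
- dish: bystander, to be left alone: white porcelain evaporating dish 84 mm across, 40 mm tall; origin under its centre
- washbottle: bystander: white plastic wash bottle with a cap, 64 mm across, 140 mm tall; origin under its centre
- stopper1: bystander: black conical rubber stopper, 38 mm across, 30 mm tall, standing among the jars; origin under its centre
- stopper2: bystander: a second such stopper, nearer the case
- spatula: bystander: flat steel spatula with a wooden handle, 190 mm long, lying near the robot; origin under its middle
Things that resemble listed ones, but are neither listed nor needed, are in the scene too. Leave any purple look-alike of the jar2 alone.

How it is judged:
On the way, in this order (a step that is already met when the one before it is completed fails the run):
1. every cartridge and jar that is present stands upright on the floor of the case (x of cart1 in the frame of case between -0.085 and 0.085 m and y of cart1 in the frame of case between -0.15 and 0.15 m and z of each of cart1, cart2, cart3, jar1, jar2, jar3 in the frame of case below 0.036 m and angle between each of cart1, cart2, cart3, jar1, jar2, jar3's own z axis and vertical below 0.3 rad and x of cart2 in the frame of case between -0.085 and 0.085 m and y of cart2 in the frame of case between -0.15 and 0.15 m and x of cart3 in the frame of case between -0.085 and 0.085 m and y of cart3 in the frame of case between -0.15 and 0.15 m and x of jar1 in the frame of case between -0.085 and 0.085 m and y of jar1 in the frame of case between -0.15 and 0.15 m and x of jar2 in the frame of case between -0.085 and 0.085 m and y of jar2 in the frame of case between -0.15 and 0.15 m and x of jar3 in the frame of case between -0.085 and 0.085 m and y of jar3 in the frame of case between -0.15 and 0.15 m), for 0.3 s.
2. the lid is shut (value of joint lid below 0.05 rad), for 0.2 s.
3. the bail's bar is hooked over the keeper (behind its lip) (value of joint lid below 0.05 rad and distance between bail_bar and keeper below 0.016 m and x of bail_bar in the frame of keeper above -0.0035 m), for 0.1 s.
At the end, for the whole second after the job is handed in: all cartridges and jars that are present stand upright (within 0.3 rad) on the floor of the case, the lid is shut (under 0.03 rad), the bail's bar lies in the keeper's groove (within 6 mm) and the lever is home (under 0.12 rad) (all of step 1 and value of joint lid below 0.03 rad and value of joint lever below 0.12 rad and distance between bail_bar and keeper below 0.006 m); the robot touches nothing.
It fails at once if a bystander (dish, wash bottle, stopper or spatula) is knocked more than 50 mm away (distance of any of dish, washbottle, stopper1, stopper2, spatula from where it was at the start of the episode above 0.05 m).
Of cart1, cart2, cart3 only 2 to 3 are there at a start; the rules pass over those that are not, and their reading is None.
Of jar1, jar2, jar3 only 2 to 3 are there at a start; the rules pass over those that are not, and their reading is None.
At some moment in a run one of jar1, jar2, jar3 may be knocked a few centimetres aside while the robot is not near it.
It also fails if it takes over 210 s, if anything falls off the work surface, if the arm or the gripper's body presses on something with over 40 N, if the wrist force passes 120 N, or if a joint passes its speed limit or range.

## Working session

There is one attempt and no reset: what is moved stays moved. The work goes in short steps, Python scripts to look and compute and a tool call to move; the robot and the scene stay as the last step left them, time stands still between calls to the robot, and variables do not carry over. Pictures are saved under pics/ and viewed, and the job is handed in when it is done.

Besides the shell and the picture viewer there is one more tool, called after ">>>" as a command line: name --argument value ..., lists and objects as JSON in quotes. step_arm: Moves the arm, as the interface text tells. Its arguments: {"type":"object","properties":{"increments":{"type":"array"},"hand":{"type":"number"},"grip_force":{"type":"number"}},"required":["increments"]}

```bash
ls -la; mkdir -p pics; cat > h.py <<'E'
import numpy as np, cv2, json
from bench import r
from scipy.spatial.transform import Rotation as R
def shot(name, fn):
    c=r.camera(name); cv2.imwrite('pics/'+fn+'.png', c['pixels']); 
    np.savez('pics/'+fn+'.npz', K=c['camera_matrix'], T=c['extrinsics'], p=c['pixels'])
    return c
def load(fn):
    d=np.load('pics/'+fn+'.npz'); return dict(pixels=d['p'],camera_matrix=d['K'],extrinsics=d['T'])
def ray(c,u,v):
    K=np.array(c['camera_matrix']); T=np.array(c['extrinsics'])
    d=np.linalg.inv(K)@np.array([u,v,1.0]); d=np.array([d[0],-d[1],-d[2]])
    return T[:3,3], T[:3,:3]@d
def onplane(c,u,v,z):
    o,d=ray(c,u,v); return o+d*(z-o[2])/d[2]
def proj(c,p):
    K=np.array(c['camera_matrix']); T=np.array(c['extrinsics'])
    q=T[:3,:3].T@(np.array(p)-T[:3,3]); q=np.array([q[0],-q[1],-q[2]]); s=K@q; return s[:2]/s[2]
E
python3 - <<'E'
from h import *
s=r.read_state(); print(s)
for n in ['side','top','wrist']:
    c=shot(n,n+'0'); print(n,c['camera_matrix'],c['extrinsics'],[k for k in c])
E
```

```text
total 12
drwxr-xr-x  3 agent agent 4096 Dec  6 20:59 .
drwxr-xr-x 23 root  root  4096 Dec  6 20:59 ..
drwxr-xr-x  2 agent agent 4096 Dec  6 20:59 pics
{'time': 0.0, 'joint_positions': array([ 1.08838566,  0.33284524, -0.06466819,  1.46095615,  0.02161356,
        1.34989046, -0.08852111]), 'joint_vel': array([ 0.00104214, -0.00015354, -0.00094512, -0.00047857,  0.00012426,
        0.00018689, -0.0013796 ]), 'joint_torque': array([-6.68290941e-04, -6.23246455e+01,  2.38553574e-02, -3.89899921e+01,
       -6.16010372e-02,  3.95619997e-02,  1.51703102e-04]), 'ee_pos': array([ 0.27716167, -0.55974925,  0.22176341]), 'eef_rot': array([ 9.73690799e-01,  2.27872192e-01, -2.03246840e-04, -6.71721707e-04]), 'ft_force': array([ 0.55232642,  0.21487023, -0.07985425]), 'torque': array([ 0.00623583, -0.02021114, -0.00126938]), 'width': 0.08720239097811452}
side [[397.76921052   0.         321.15771384]
 [  0.         397.76921052 203.93194857]
 [  0.           0.           1.        ]] [[ 0.95492202  0.18547661 -0.23178083  0.37182213]
 [-0.29607558  0.53846153 -0.78892232 -0.63984859]
 [-0.02152
[... 256 characters left out ...]
       ]] [[-0.01897917  0.99730619 -0.07085298  0.48698941]
 [-0.99957806 -0.01736838  0.02328165  0.02308797]
 [ 0.02198833  0.07126496  0.99721503  1.27658087]
 [ 0.          0.          0.          1.        ]] ['pixels', 'camera_matrix', 'extrinsics']
wrist [[281.52751238   0.         318.30219174]
 [  0.         281.52751238 202.32479279]
 [  0.           0.           1.        ]] [[ 4.43144630e-01  8.64695320e-01  2.36484336e-01  3.42432228e-01]
 [-8.96449688e-01  4.27709224e-01  1.15942990e-01 -5.27457026e-01]
 [-8.91171040e-04 -2.63375822e-01  9.64692895e-01  3.85749478e-01]
 [ 0.00000000e+00  0.00000000e+00  0.00000000e+00  1.00000000e+00]] ['pixels', 'camera_matrix', 'extrinsics']
```

View pics/top0.png

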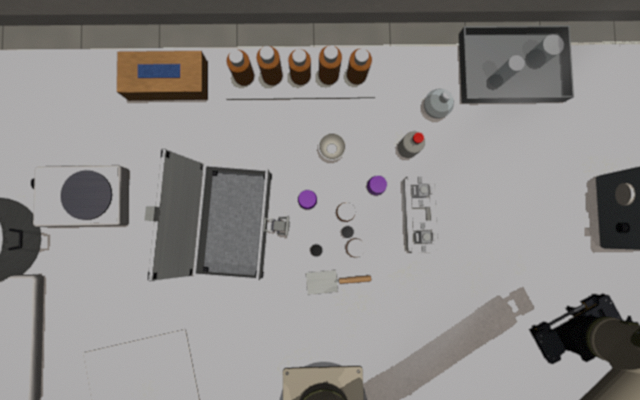

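View pics/side0.png

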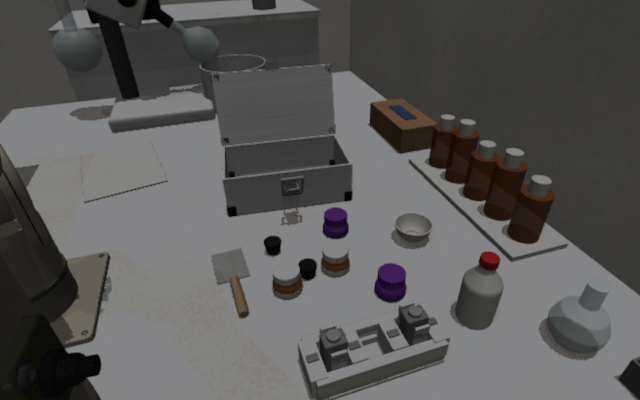

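View pics/wrist0.png

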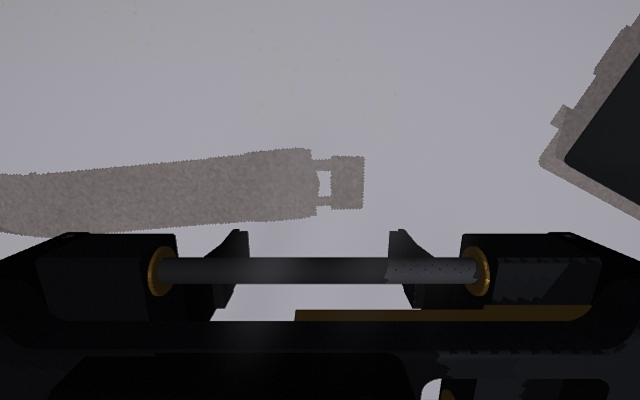

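Top view: two white-capped jars at (346,212) and (355,248), purple look-alikes at (308,199) and (377,185), rack at (421,214) with cartridges in the two end bays and the middle one empty. The case at (236,221) has its front and latch towards image right (world -y). Enlarging.

```bash
python3 - <<'E'
from h import *
c=load('top0')['pixels']; s=load('side0')['pixels']
cv2.imwrite('pics/tc1.png',cv2.resize(c[150:300,290:450],None,fx=5,fy=4*1.0,interpolation=cv2.INTER_CUBIC) if 0 else cv2.resize(c[160:280,290:450],None,fx=5,fy=5,interpolation=cv2.INTER_CUBIC))
cv2.imwrite('pics/tc2.png',cv2.resize(c[140:290,140:300],None,fx=4,fy=4,interpolation=cv2.INTER_CUBIC))
cv2.imwrite('pics/sc1.png',cv2.resize(s[200:395,200:460],None,fx=3,fy=3,interpolation=cv2.INTER_CUBIC))
E
```

```text
(no output)
```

View pics/tc1.png

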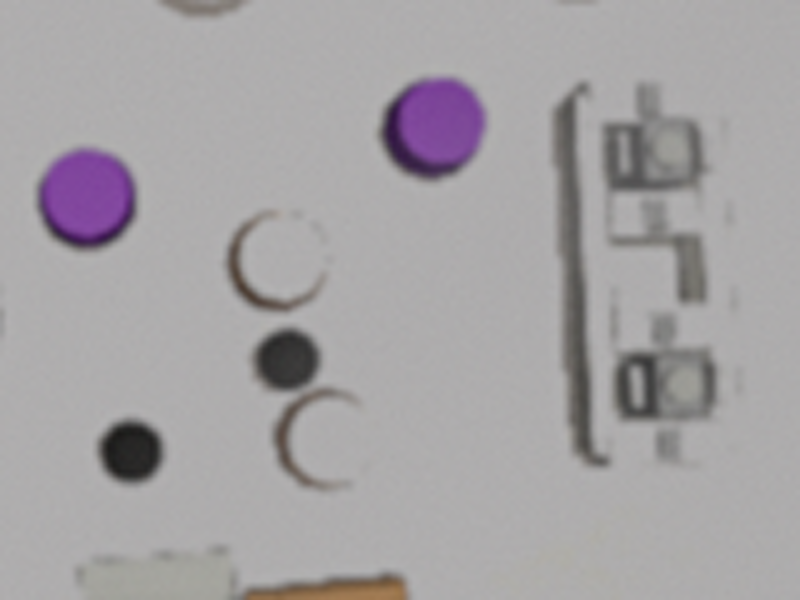

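View pics/tc2.png

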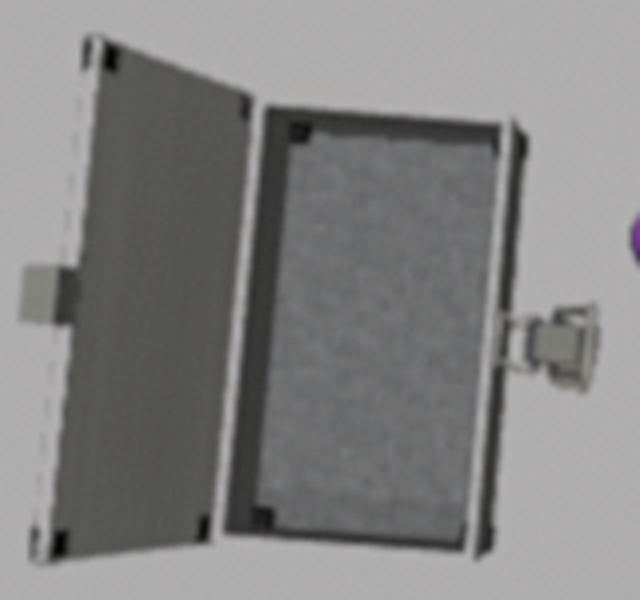

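View pics/sc1.png

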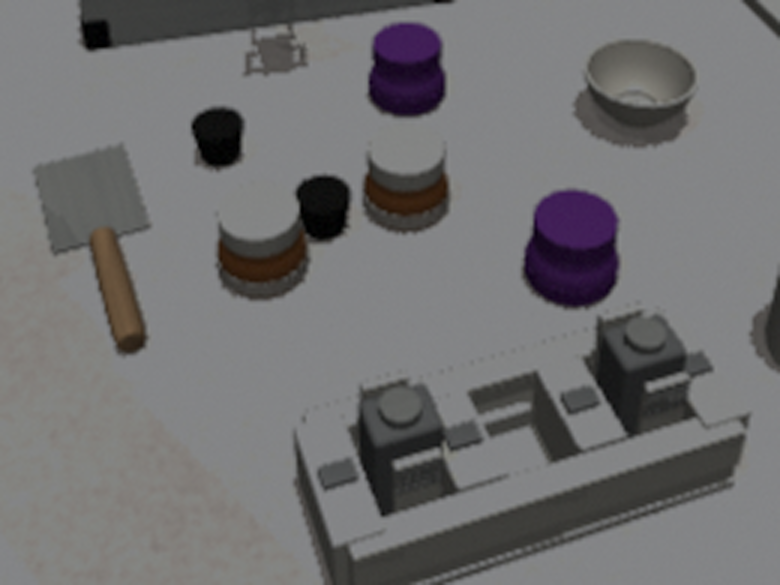

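```bash
cat >> h.py <<'E'
def tri(pairs):
    A=np.zeros((3,3));b=np.zeros(3)
    for c,u,v in pairs:
        o,d=ray(c,u,v); d=d/np.linalg.norm(d); M=np.eye(3)-np.outer(d,d); A+=M;b+=M@o
    p=np.linalg.solve(A,b); 
    return p,[np.round(proj(c,p)-[u,v],1) for c,u,v in pairs]
E
python3 - <<'E'
from h import *
np.set_printoptions(precision=4,suppress=True)
t=load('top0'); s=load('side0')
T=lambda u,v:(290+u/5,160+v/5); C=lambda u,v:(140+u/4,140+v/4); S=lambda u,v:(200+u/3,200+v/3)
print('jarA',onplane(t,*T(279,259),.05), onplane(s,*S(406,153),.05),'jarB',onplane(t,*T(326,439),.05),onplane(s,*S(259,212),.05))
print('cartA',tri([(t,*T(672,150)),(s,*S(646,333))])); print('cartB',tri([(t,*T(688,382)),(s,*S(400,403))]))
print('stop',onplane(t,*T(288,359),.03),onplane(t,*T(131,452),.03))
print('purple',onplane(t,*T(437,124),.05),onplane(t,*T(88,196),.05))
print('rack top left edge',onplane(t,*T(582,90),.048),onplane(t,*T(603,460),.048))
# case rim
for n,p in dict(fl_top=(507,122),fr=(478,552),bl=(262,106),br=(224,535)).items(): print(n,onplane(t,*C(*p),.105))
for n,p in dict(pad_fr_top=(495,155),pad_fr_bot=(463,545)).items(): print(n,onplane(t,*C(*p),.018))
print('bailbar/lever', onplane(t,*C(590,345),.09),onplane(t,*C(560,342),.08))
E
```

```text
jarA [ 0.559  -0.0739  0.05  ] [ 0.5616 -0.0838  0.05  ] jarB [ 0.4555 -0.0984  0.05  ] [ 0.458  -0.1065  0.05  ]
cartA (array([ 0.6157, -0.2934,  0.0895]), [array([ 0.3, -0.7]), array([-1.3,  0.1])])
cartB (array([ 0.4849, -0.2965,  0.0916]), [array([ 0.1, -0.3]), array([-0.6,  0.1])])
stop [ 0.5018 -0.0794  0.03  ] [0.4497 0.0129 0.03  ]
purple [ 0.6355 -0.1671  0.05  ] [0.5971 0.0351 0.05  ]
rack top left edge [ 0.6542 -0.2524  0.048 ] [ 0.4404 -0.2574  0.048 ]
fl_top [0.6733 0.1455 0.105 ]
fr [0.3808 0.1679 0.105 ]
bl [0.687 0.313 0.105]
br [0.3957 0.3383 0.105 ]
pad_fr_top [0.6628 0.1637 0.018 ]
pad_fr_bot [0.3782 0.1895 0.018 ]
bailbar/lever [0.5195 0.0914 0.09  ] [0.5222 0.1128 0.08  ]
```

Confirmed in the crops: the wanted jars are those with white caps over amber glass, jar A top (346,212) / side (335,257) and jar B top (355,248) / side (287,278). The lilac ones at top (308,199) and (377,185) are the purple look-alikes. Two cartridges are present, in the end bays. I'll make a helper for tool-frame deltas and move over the rack.

```bash
cat >> h.py <<'E'
np.set_printoptions(precision=4,suppress=True)
def pose():
    s=r.read_state(); return s, np.array(s['ee_pos']), R.from_quat(s['eef_rot'])
def down(yaw): # deg, tool x at yaw, z down
    a=np.radians(yaw); return R.from_matrix(np.array([[np.cos(a),np.sin(a),0],[np.sin(a),-np.cos(a),0],[0,0,-1]]))
def go(x,y,z,yaw):
    s,p,R0=pose(); d=R0.inv().apply(np.array([x,y,z])-p); w=(R0.inv()*down(yaw)).as_rotvec()
    M=R0.as_matrix(); print('t%.1f'%s['time'],'pos',p,'yaw %.1f'%np.degrees(np.arctan2(M[1,0],M[0,0])),'tilt',M[:2,2],'w %.4f'%s['width'],'F',s['ft_force'])
    print('shift',d.round(4),'rot',w.round(4),'norm %.3f %.1fdeg'%(np.linalg.norm(d),np.degrees(np.linalg.norm(w))))
O=np.array([.534,.241]); ex=np.array([.076,.997]); ey=np.array([-.997,.076])
def cw(x,y): return O+x*ex+y*ey
E
python3 -c "
from h import *
go(.47,-.29,.25,1.4)
t=load('top0')
for q in [(147,178),(92,40),(35,560)]:
  for a in (1.7,1.9):
    print(q,a,onplane(t,140+q[0]/4,140+q[1]/4,.105+.182*np.sin(a)))
"
```

```text
t0.1 pos [ 0.2772 -0.5598  0.222 ] yaw 26.3 tilt [-0.0005  0.0009] w 0.0868 F [ 1.0708 -0.0738  0.5389]
shift [ 0.2925 -0.1563 -0.0279] rot [-0.001   0.0003  0.4353] norm 0.333 24.9deg
(147, 178) 1.7 [0.6152 0.3343 0.2855]
(147, 178) 1.9 [0.6163 0.3369 0.2772]
(92, 40) 1.7 [0.6964 0.3664 0.2855]
(92, 40) 1.9 [0.6981 0.3693 0.2772]
(35, 560) 1.7 [0.3979 0.3964 0.2855]
(35, 560) 1.9 [0.3972 0.3995 0.2772]
```

>>> step_arm --increments '[[[0.045, -0.024, -0.01], [0, 0, 0.08]], [[0.09, -0.048, -0.02], [0, 0, 0.17]], [[0.135, -0.072, -0.028], [0, 0, 0.26]], [[0.18, -0.096, -0.028], [0, 0, 0.35]], [[0.22, -0.12, -0.028], [0, 0, 0.435]]]' --hand -1

```text
time: 0.65
ee_pos: [0.4204, -0.3556, 0.2503]
eef_rot: [1.0, 0.011, -0.0, -0.0]
ft_force: [0.4, -0.7, -0.0]
width: 0.0871
```

```bash
python3 -c "
from h import *
go(.46,-.29,.25,1.4)"
```

```text
t0.7 pos [ 0.4204 -0.3556  0.2503] yaw 1.2 tilt [-0.0002  0.0006] w 0.0871 F [ 0.4068 -0.6725 -0.0145]
shift [ 0.041  -0.0647  0.0003] rot [-0.0006  0.0001 -0.0034] norm 0.077 0.2deg
```

>>> step_arm --increments '[[[0.02, -0.032, 0], [0, 0, 0]], [[0.041, -0.065, 0], [0, 0, 0]], [[0.041, -0.065, 0], [0, 0, 0]]]'

```text
time: 0.95
ee_pos: [0.4632, -0.2838, 0.2504]
eef_rot: [1.0, 0.015, 0.001, -0.001]
ft_force: [-0.5, -0.1, 0.3]
width: 0.0872
```

```bash
python3 -c "
from h import *
shot('wrist','w1')"
```

```text
(no output)
```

View pics/w1.png

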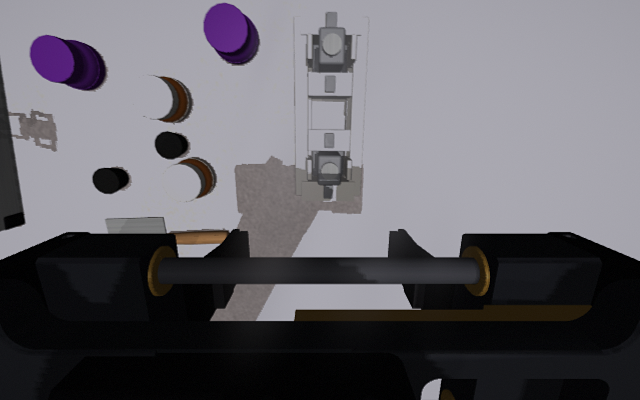

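```bash
python3 -c "
from h import *
p=load('w1')['pixels']
cv2.imwrite('pics/w1a.png',cv2.resize(p[0:220,280:380],None,fx=2.7,fy=2.7,interpolation=cv2.INTER_CUBIC))
cv2.imwrite('pics/w1b.png',cv2.resize(p[60:210,130:230],None,fx=4,fy=4,interpolation=cv2.INTER_CUBIC))
cv2.imwrite('pics/w1c.png',cv2.resize(p[130:215,290:370],None,fx=7,fy=7,interpolation=cv2.INTER_CUBIC))
"
```

```text
(no output)
```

View pics/w1a.png

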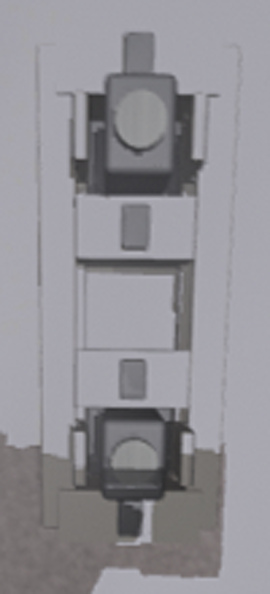

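View pics/w1b.png

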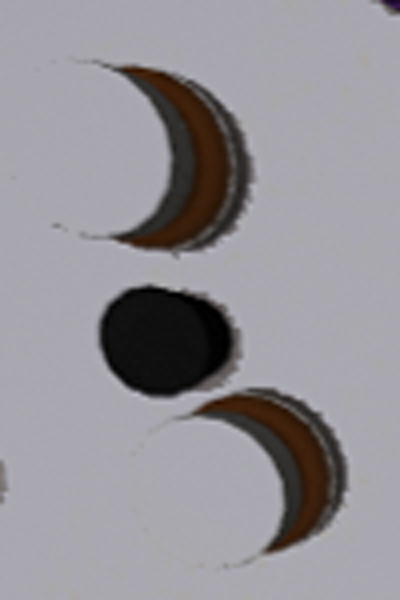

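View pics/w1c.png

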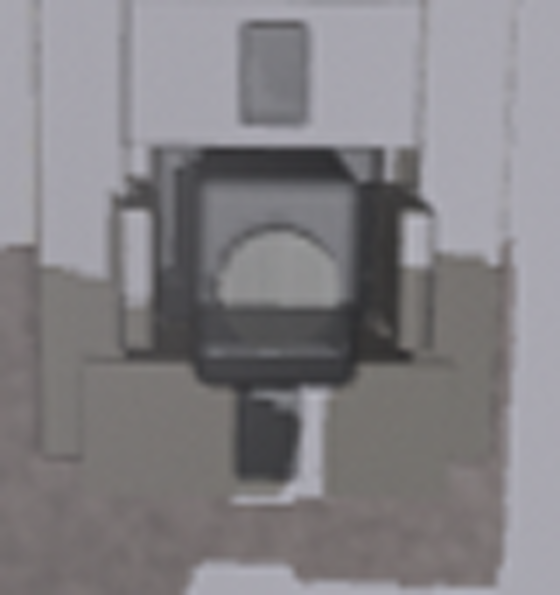

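```bash
python3 -c "
from h import *
c=load('w1');t=load('top0')
print('B knob',onplane(c,330,171.4,.084),'tabmid',onplane(c,306.4,170,.08),onplane(c,351.7,170,.08), 'body', onplane(c,330,155.7,.08),onplane(c,330,184,.08))
print('A knob',onplane(c,331.9,43.7,.084),'tabs',onplane(c,280+75/2.7,43,.08),onplane(c,280+204/2.7,43,.08))
print('B',tri([(t,427.6,236.4),(c,330,171.4)]));print('A',tri([(t,424.4,190),(c,331.9,43.7)]))
print('rack edges',onplane(c,280+40/2.7,60,.048),onplane(c,280+238/2.7,60,.048),onplane(c,280+40/2.7,120,.048))
print('jarA',onplane(c,151,97.2,.05),tri([(t,345.8,211.8),(c,151,97.2)]));print('jarB',onplane(c,182,182.5,.05))
"
```

```text
B knob [ 0.4841 -0.2961  0.084 ] tabmid [ 0.4843 -0.268   0.08  ] [ 0.4859 -0.322   0.08  ] body [ 0.5021 -0.2955  0.08  ] [ 0.4682 -0.2968  0.08  ]
A knob [ 0.6196 -0.2926  0.084 ] tabs [ 0.6205 -0.267   0.08  ] [ 0.622 -0.318  0.08 ]
B (array([ 0.4847, -0.2961,  0.0909]), [array([-0.1, -0.2]), array([0.3, 0.4])])
A (array([ 0.6144, -0.2912,  0.0983]), [array([ 0.3, -0.5]), array([-1. ,  1.6])])
rack edges [ 0.6101 -0.2506  0.048 ] [ 0.6126 -0.3375  0.048 ] [ 0.5418 -0.2511  0.048 ]
jarA [ 0.5633 -0.0757  0.05  ] (array([ 0.5613, -0.0742,  0.0472]), [array([ 0. , -0.8]), array([0.2, 1.9])])
jarB [ 0.4583 -0.1032  0.05  ]
```

```bash
python3 -c "
from h import *
go(.485,-.2955,.055,1.4)"
```

```text
t1.0 pos [ 0.4615 -0.2869  0.2503] yaw 1.5 tilt [0.0002 0.0012] w 0.0868 F [-1.3291 -1.763   0.1805]
shift [0.0232 0.0094 0.1953] rot [-0.0012 -0.0002  0.002 ] norm 0.197 0.1deg
```

>>> step_arm --increments '[[[0.012, 0.005, 0.03], [0, 0, 0]], [[0.023, 0.009, 0.06], [0, 0, 0]], [[0.023, 0.009, 0.09], [0, 0, 0]], [[0.023, 0.009, 0.1], [0, 0, 0]], [[0.023, 0.009, 0.1], [0, 0, 0]]]'

```text
time: 1.5
ee_pos: [0.4833, -0.2957, 0.149]
eef_rot: [1.0, 0.013, -0.001, -0.001]
ft_force: [-0.1, -0.2, 1.3]
width: 0.0868
```

```bash
python3 -c "
from h import *
go(.485,-.2955,.055,1.4)
shot('wrist','w2')"
```

```text
t1.5 pos [ 0.4833 -0.2957  0.149 ] yaw 1.4 tilt [-0.0027  0.0024] w 0.0868 F [-0.077  -0.2129  1.333 ]
shift [0.0019 0.0001 0.094 ] rot [-0.0025  0.0026  0.0008] norm 0.094 0.2deg
```

View pics/w2.png

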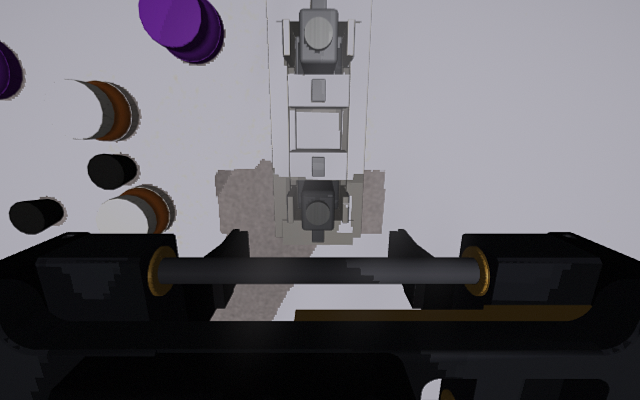

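Cartridge B knob at (318,212) is centred between the fingers; descending and pinching.

>>> step_arm --increments '[[[0.002, 0, 0.03], [0, 0, 0]], [[0.002, 0, 0.06], [0, 0, 0]], [[0.002, 0, 0.085], [0, 0, 0]], [[0.002, 0, 0.094], [0, 0, 0]], [[0.002, 0, 0.094], [0, 0, 0]]]'

```text
time: 2.05
ee_pos: [0.4862, -0.2961, 0.0572]
eef_rot: [1.0, 0.013, -0.0, -0.001]
ft_force: [0.8, 0.2, -0.2]
width: 0.0868
```

>>> step_arm --increments '[[[0, 0, 0], [0, 0, 0]], [[0, 0, 0], [0, 0, 0]], [[0, 0, 0], [0, 0, 0]], [[0, 0, 0], [0, 0, 0]], [[0, 0, 0], [0, 0, 0]]]' --hand 1 --grip_force 25

```text
time: 2.55
ee_pos: [0.4864, -0.2961, 0.0575]
eef_rot: [1.0, 0.013, -0.0, -0.0]
ft_force: [0.3, 0.1, 0.1]
width: 0.0549
```

>>> step_arm --increments '[[[0, 0, 0], [0, 0, 0]], [[0, 0, 0], [0, 0, 0]], [[0, 0, 0], [0, 0, 0]], [[0, 0, 0], [0, 0, 0]], [[0, 0, 0], [0, 0, 0]]]'

```text
time: 3.05
ee_pos: [0.4866, -0.2961, 0.058]
eef_rot: [1.0, 0.013, 0.0, -0.0]
ft_force: [-1.0, 1.8, 5.5]
width: 0.0366
```

>>> step_arm --increments '[[[0, 0, 0], [0, 0, 0]], [[0, 0, 0], [0, 0, 0]], [[0, 0, 0], [0, 0, 0]]]'

```text
time: 3.35
ee_pos: [0.4866, -0.2961, 0.0581]
eef_rot: [1.0, 0.013, 0.0, -0.0]
ft_force: [-0.2, 1.1, 2.2]
width: 0.0364
```

```bash
python3 -c "
from h import *
go(.485,-.2955,.055,1.4)
c=shot('wrist','w3');s=shot('side','s3')
p=np.hstack([cv2.resize(c['pixels'][130:330,200:440],None,fx=1.6,fy=1.6),cv2.resize(s['pixels'][260:400,280:440],(384,320))]);cv2.imwrite('pics/m3.png',p)"
```

```text
t3.4 pos [ 0.4866 -0.2961  0.0581] yaw 1.4 tilt [0.0002 0.0008] w 0.0364 F [-0.2422  1.1494  2.1845]
shift [-0.0016 -0.0006  0.0031] rot [-0.0008 -0.0003  0.0007] norm 0.003 0.1deg
```

View pics/m3.png

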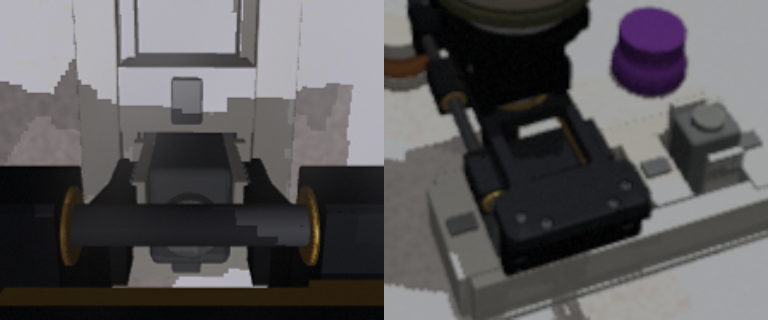

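Tabs are pinched in against the body; lifting.

>>> step_arm --increments '[[[0, 0, -0.01], [0, 0, 0]], [[0, 0, -0.02], [0, 0, 0]], [[0, 0, -0.03], [0, 0, 0]], [[0, 0, -0.04], [0, 0, 0]], [[0, 0, -0.05], [0, 0, 0]]]'

```text
time: 3.95
ee_pos: [0.4867, -0.2962, 0.1092]
eef_rot: [1.0, 0.013, 0.0, -0.0]
ft_force: [0.2, 0.1, -2.0]
width: 0.0363
```

>>> step_arm --increments '[[[0, 0, -0.03], [0, 0, 0]], [[0, 0, -0.06], [0, 0, 0]], [[0, 0, -0.09], [0, 0, 0]], [[0, 0, -0.11], [0, 0, 0]], [[0, 0, -0.11], [0, 0, 0]]]'

```text
time: 4.45
ee_pos: [0.488, -0.2969, 0.223]
eef_rot: [1.0, 0.013, 0.003, 0.001]
ft_force: [0.5, 0.1, -1.3]
width: 0.0362
```

```bash
python3 -c "
from h import *
print(cw(.005,.06),cw(.005,-.06))
go(*cw(.005,.06),.22,85.6)
c=shot('wrist','w4');s=shot('side','s4')
p=np.hstack([cv2.resize(c['pixels'][130:330,200:440],None,fx=1.6,fy=1.6),cv2.resize(s['pixels'][200:400,240:480],(384,320))]);cv2.imwrite('pics/m4.png',p)"
```

```text
[0.4746 0.2505] [0.5942 0.2414]
t4.5 pos [ 0.488  -0.2969  0.223 ] yaw 1.4 tilt [ 0.0056 -0.0023] w 0.0362 F [ 0.5131  0.0993 -1.3463]
shift [ 0.0003 -0.5476  0.0016] rot [ 0.0061 -0.0027 -1.4689] norm 0.548 84.2deg
```

View pics/m4.png

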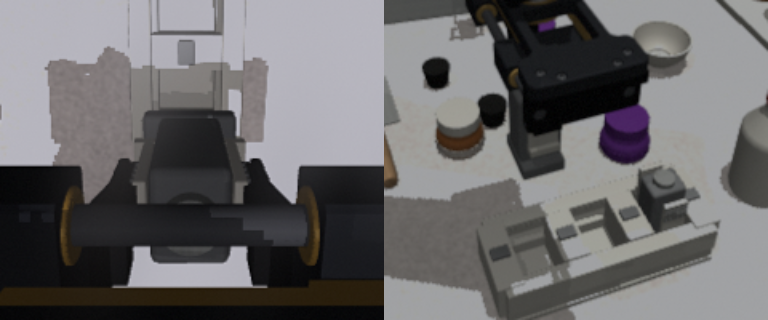

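Cartridge B is free and hangs level. Carrying it to the case.

>>> step_arm --increments '[[[0, -0.045, 0], [0, 0, -0.13]], [[0, -0.09, 0], [0, 0, -0.26]], [[0, -0.135, 0], [0, 0, -0.39]], [[0, -0.18, 0], [0, 0, -0.52]], [[0, -0.225, 0], [0, 0, -0.65]]]'

```text
time: 5.05
ee_pos: [0.4797, -0.0695, 0.2178]
eef_rot: [0.943, 0.334, -0.0, -0.0]
ft_force: [0.7, -0.4, -1.5]
width: 0.0361
```

```bash
python3 -c "
from h import *
go(*cw(.005,.06),.22,85.6)"
```

```text
t5.0 pos [ 0.4797 -0.0695  0.2178] yaw 39.0 tilt [-0.0012  0.0005] w 0.0361 F [ 0.7428 -0.3614 -1.5235]
shift [ 0.1973 -0.252  -0.002 ] rot [-0.0013  0.0001 -0.8136] norm 0.320 46.6deg
```

>>> step_arm --increments '[[[0.028, -0.036, 0], [0, 0, -0.12]], [[0.056, -0.072, 0], [0, 0, -0.24]], [[0.084, -0.108, 0], [0, 0, -0.36]], [[0.112, -0.144, 0], [0, 0, -0.48]], [[0.14, -0.18, 0], [0, 0, -0.6]]]'

```text
time: 5.55
ee_pos: [0.4743, 0.1599, 0.2167]
eef_rot: [0.801, 0.599, -0.001, -0.001]
ft_force: [1.7, -0.2, -1.6]
width: 0.0363
```

```bash
python3 -c "
from h import *
go(*cw(.005,.06),.22,85.6)"
```

```text
t5.5 pos [0.4743 0.1599 0.2167] yaw 73.6 tilt [-0.0028 -0.    ] w 0.0363 F [ 1.6658 -0.1753 -1.5569]
shift [ 0.0871 -0.0253 -0.0033] rot [-0.0028  0.0006 -0.209 ] norm 0.091 12.0deg
```

>>> step_arm --increments '[[[0.03, -0.01, 0], [0, 0, -0.1]], [[0.06, -0.02, 0], [0, 0, -0.209]], [[0.087, -0.025, 0], [0, 0, -0.209]], [[0.087, -0.025, 0], [0, 0, -0.209]]]'

```text
time: 5.95
ee_pos: [0.4731, 0.2542, 0.2153]
eef_rot: [0.732, 0.681, -0.001, -0.002]
ft_force: [-1.0, -0.2, -1.3]
width: 0.036
```

```bash
python3 -c "
from h import *
go(*cw(.005,.06),.073,85.6)
c=shot('wrist','w5');s=shot('side','s5');t=shot('top','t5')
p=np.hstack([cv2.resize(c['pixels'],(460,288)),cv2.resize(s['pixels'][60:240,170:400],(340,288))]);cv2.imwrite('pics/m5.png',p)"
```

```text
t6.0 pos [0.4731 0.2542 0.2153] yaw 85.9 tilt [-0.0055  0.0016] w 0.0360 F [-0.9979 -0.1786 -1.3032]
shift [-0.0037  0.0025  0.1423] rot [-0.0056 -0.0012  0.0054] norm 0.142 0.5deg
```

View pics/m5.png

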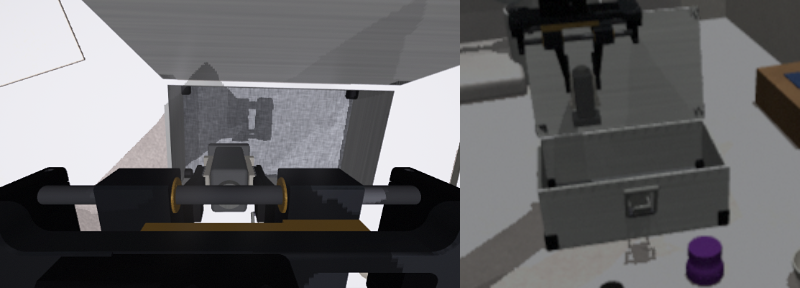

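View pics/w5.png

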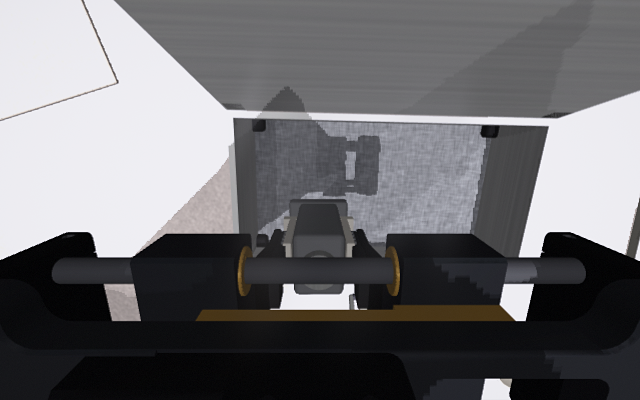

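```bash
python3 -c "
from h import *
c=load('w5');t=load('top0')
for u,v in [(234,118),(548,125)]:
  p=onplane(c,u,v,.105); q=p[:2]-O; print(p,'case',q@ex,q@ey)
for u,v in [(252,131),(492,138)]:
  p=onplane(c,u,v,.018); q=p[:2]-O; print(p,'floor case',q@ex,q@ey)
"
```

```text
[0.4001 0.339  0.105 ] case 0.08752119350486182 0.1408961657591004
[0.6928 0.3115 0.105 ] case 0.08240496662226592 -0.15300825052535535
[0.395 0.326 0.018] floor case 0.0741513942621781 0.14499308989737678
[0.6932 0.296  0.018 ] floor case 0.06691859460646342 -0.15454772594239932
```

>>> step_arm --increments '[[[-0.004, 0.002, 0.03], [0.0056, 0.001, 0.005]], [[-0.004, 0.002, 0.06], [0.0056, 0.001, 0.005]], [[-0.004, 0.002, 0.09], [0.0056, 0.001, 0.005]], [[-0.004, 0.002, 0.115], [0.0056, 0.001, 0.005]], [[-0.004, 0.002, 0.125], [0.0056, 0.001, 0.005]]]'

```text
time: 6.6
ee_pos: [0.4745, 0.2429, 0.088]
eef_rot: [0.736, 0.677, -0.006, -0.004]
ft_force: [0.3, 0.1, -1.0]
width: 0.0359
```

```bash
python3 -c "
from h import *
go(*cw(.005,.06),.0715,85.6)"
```

```text
t6.6 pos [0.4745 0.2429 0.088 ] yaw 85.2 tilt [-0.0136 -0.0017] w 0.0359 F [ 0.2632  0.0759 -0.9503]
shift [ 0.0076 -0.0004  0.0165] rot [-0.0134  0.0028 -0.0073] norm 0.018 0.9deg
```

>>> step_arm --increments '[[[0.004, 0, 0.006], [-0.013, 0.003, -0.007]], [[0.005, 0, 0.012], [-0.013, 0.003, -0.007]], [[0.005, 0, 0.0165], [-0.013, 0.003, -0.007]], [[0.005, 0, 0.0165], [-0.013, 0.003, -0.007]]]'

```text
time: 7.0
ee_pos: [0.4748, 0.2479, 0.0716]
eef_rot: [0.734, 0.679, 0.0, -0.0]
ft_force: [-0.2, 0.9, -1.0]
width: 0.0363
```

>>> step_arm --increments '[[[0, 0, 0.002], [0, 0, 0]], [[0, 0, 0.002], [0, 0, 0]], [[0, 0, 0.002], [0, 0, 0]], [[0, 0, 0.002], [0, 0, 0]], [[0, 0, 0.002], [0, 0, 0]]]' --hand -0.5

```text
time: 7.5
ee_pos: [0.475, 0.248, 0.0698]
eef_rot: [0.734, 0.679, 0.0, -0.0]
ft_force: [0.3, -0.5, -0.7]
width: 0.0628
```

>>> step_arm --increments '[[[0, 0, -0.03], [0, 0, 0]], [[0, 0, -0.06], [0, 0, 0]], [[0, 0, -0.1], [0, 0, 0]], [[0, 0, -0.14], [0, 0, 0]], [[0, 0, -0.15], [0, 0, 0]]]'

```text
time: 8.0
ee_pos: [0.4764, 0.2493, 0.2245]
eef_rot: [0.734, 0.679, 0.003, 0.001]
ft_force: [-0.8, 0.4, -0.3]
width: 0.0654
```

```bash
python3 -c "
from h import *
go(.617,-.292,.2,1.4)
c=shot('wrist','w6');s=shot('side','s6')
p=np.hstack([cv2.resize(c['pixels'],(460,288)),cv2.resize(s['pixels'][60:240,170:400],(340,288))]);cv2.imwrite('pics/m6.png',p)"
```

```text
t8.0 pos [0.4764 0.2493 0.2245] yaw 85.6 tilt [0.0063 0.0028] w 0.0654 F [-0.8007  0.3641 -0.3123]
shift [-0.529   0.1816  0.0238] rot [ 0.0025 -0.0071  1.4695] norm 0.560 84.2deg
```

View pics/m6.png

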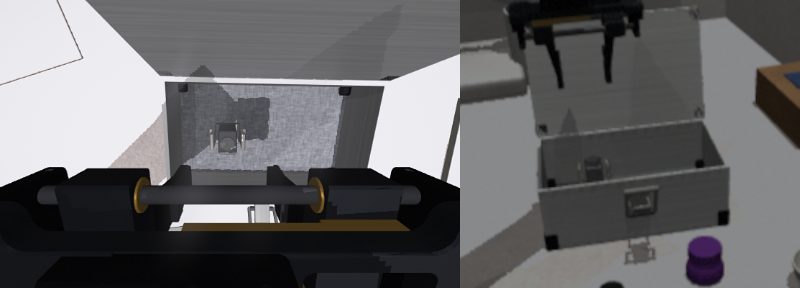

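Cartridge B stands upright in the case (about (227,140) in the left panel). Going for cartridge A.

>>> step_arm --increments '[[[-0.043, 0.015, 0], [0, 0, 0.12]], [[-0.086, 0.03, 0], [0, 0, 0.24]], [[-0.129, 0.045, 0], [0, 0, 0.36]], [[-0.172, 0.06, 0], [0, 0, 0.48]], [[-0.215, 0.075, 0], [0, 0, 0.6]]]' --hand -1

```text
time: 8.6
ee_pos: [0.5334, 0.0262, 0.2196]
eef_rot: [0.903, 0.43, 0.001, -0.0]
ft_force: [0.9, 0.1, 0.4]
width: 0.0861
```

```bash
python3 -c "
from h import *
go(.617,-.292,.2,1.4)"
```

```text
t8.6 pos [0.5334 0.0262 0.2196] yaw 50.9 tilt [0.0014 0.0011] w 0.0861 F [0.8662 0.0555 0.3623]
shift [-0.1943  0.2656  0.0194] rot [-0.0004 -0.0018  0.864 ] norm 0.330 49.5deg
```

>>> step_arm --increments '[[[-0.027, 0.037, 0], [0, 0, 0.125]], [[-0.054, 0.074, 0], [0, 0, 0.25]], [[-0.081, 0.111, 0], [0, 0, 0.375]], [[-0.108, 0.148, 0], [0, 0, 0.5]], [[-0.135, 0.185, 0], [0, 0, 0.62]]]'

```text
time: 9.1
ee_pos: [0.5913, -0.1971, 0.2172]
eef_rot: [0.991, 0.131, -0.001, -0.001]
ft_force: [0.7, 0.6, 1.0]
width: 0.0871
```

```bash
python3 -c "
from h import *
go(.617,-.292,.2,1.4)"
```

```text
t9.1 pos [ 0.5913 -0.1971  0.2172] yaw 15.1 tilt [-0.0014  0.0013] w 0.0871 F [0.7015 0.5936 1.0158]
shift [0.0002 0.0984 0.0171] rot [-0.0015  0.0012  0.2389] norm 0.100 13.7deg
```

>>> step_arm --increments '[[[0, 0.04, 0], [0, 0, 0.12]], [[0, 0.08, 0.01], [0, 0, 0.239]], [[0, 0.0985, 0.04], [0, 0, 0.239]], [[0, 0.0985, 0.06], [0, 0, 0.239]], [[0, 0.0985, 0.06], [0, 0, 0.239]]]'

```text
time: 9.6
ee_pos: [0.6142, -0.2917, 0.1511]
eef_rot: [1.0, 0.012, -0.005, -0.002]
ft_force: [0.1, -0.4, 0.2]
width: 0.0873
```

```bash
python3 -c "
from h import *
go(.617,-.292,.056,1.4)
c=shot('wrist','w7')"
```

```text
t9.6 pos [ 0.6142 -0.2917  0.1511] yaw 1.4 tilt [-0.0096  0.0046] w 0.0873 F [ 0.0647 -0.3581  0.214 ]
shift [0.0037 0.0009 0.095 ] rot [-0.0049  0.0095 -0.0008] norm 0.095 0.6deg
```

View pics/w7.png

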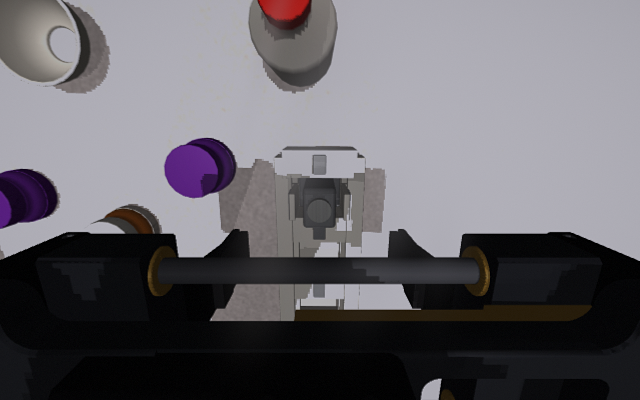

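Cartridge A knob at (319,211) is centred as before. Descending.

>>> step_arm --increments '[[[0.003, 0, 0.03], [-0.005, 0.0095, 0]], [[0.003, 0, 0.06], [-0.005, 0.0095, 0]], [[0.003, 0, 0.085], [-0.005, 0.0095, 0]], [[0.003, 0, 0.095], [-0.005, 0.0095, 0]], [[0.003, 0, 0.095], [-0.005, 0.0095, 0]]]'

```text
time: 10.15
ee_pos: [0.6175, -0.2901, 0.0584]
eef_rot: [1.0, 0.013, 0.001, 0.0]
ft_force: [0.7, -1.1, -0.3]
width: 0.087
```

>>> step_arm --increments '[[[0, 0, 0], [0, 0, 0]], [[0, 0, 0], [0, 0, 0]], [[0, 0, 0], [0, 0, 0]], [[0, 0, 0], [0, 0, 0]], [[0, 0, 0], [0, 0, 0]]]' --hand 1

```text
time: 10.65
ee_pos: [0.6177, -0.2903, 0.0589]
eef_rot: [1.0, 0.013, 0.001, 0.0]
ft_force: [0.8, -1.0, 0.9]
width: 0.0547
```

>>> step_arm --increments '[[[0, 0, 0], [0, 0, 0]], [[0, 0, 0], [0, 0, 0]], [[0, 0, 0], [0, 0, 0]], [[0, 0, 0], [0, 0, 0]], [[0, 0, 0], [0, 0, 0]]]'

```text
time: 11.15
ee_pos: [0.6179, -0.2906, 0.0595]
eef_rot: [1.0, 0.013, 0.002, 0.001]
ft_force: [-1.1, -0.9, 5.8]
width: 0.0362
```

>>> step_arm --increments '[[[0, 0, -0.01], [0, 0, 0]], [[0, 0, -0.02], [0, 0, 0]], [[0, 0, -0.03], [0, 0, 0]], [[0, 0, -0.04], [0, 0, 0]], [[0, 0, -0.05], [0, 0, 0]]]'

```text
time: 11.65
ee_pos: [0.6179, -0.2904, 0.1106]
eef_rot: [1.0, 0.013, 0.002, 0.001]
ft_force: [0.5, 0.1, -1.9]
width: 0.0362
```

Lifted with about 1.5 N of load. Raising further and checking.

>>> step_arm --increments '[[[0, 0, -0.03], [0, 0, 0]], [[0, 0, -0.06], [0, 0, 0]], [[0, 0, -0.09], [0, 0, 0]], [[0, 0, -0.11], [0, 0, 0]], [[0, 0, -0.11], [0, 0, 0]]]'

```text
time: 12.15
ee_pos: [0.6189, -0.2906, 0.2248]
eef_rot: [1.0, 0.013, 0.004, 0.002]
ft_force: [0.2, -0.3, -1.6]
width: 0.036
```

```bash
python3 -c "
from h import *
go(*cw(.005,-.06),.22,85.6)
c=shot('wrist','w8');s=shot('side','s8')
p=np.hstack([cv2.resize(c['pixels'],(460,288)),cv2.resize(s['pixels'][180:400,240:480],(340,288))]);cv2.imwrite('pics/m8.png',p)"
```

```text
t12.2 pos [ 0.6189 -0.2906  0.2248] yaw 1.4 tilt [ 0.009  -0.0036] w 0.0360 F [ 0.1847 -0.2727 -1.599 ]
shift [-0.0113 -0.5325  0.0027] rot [ 0.0097 -0.0045 -1.4687] norm 0.533 84.2deg
```

View pics/m8.png

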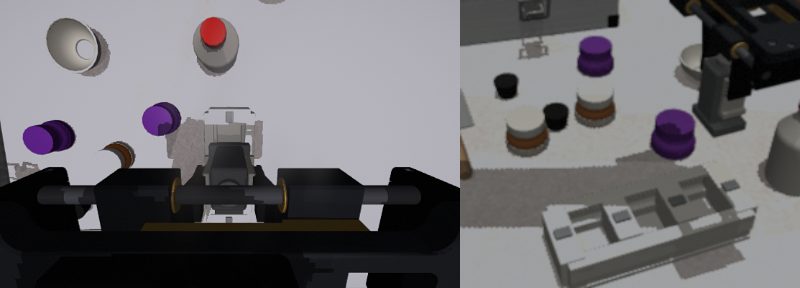

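Rack empty, cartridge held. Carrying.

>>> step_arm --increments '[[[0, -0.045, 0], [0.01, -0.004, -0.13]], [[0, -0.09, 0], [0.01, -0.004, -0.26]], [[0, -0.135, 0], [0.01, -0.004, -0.39]], [[0, -0.18, 0], [0.01, -0.004, -0.52]], [[0, -0.225, 0], [0.01, -0.004, -0.65]]]'

```text
time: 12.75
ee_pos: [0.6106, -0.0635, 0.2185]
eef_rot: [0.943, 0.334, -0.002, -0.004]
ft_force: [0.5, -0.2, -1.4]
width: 0.0362
```

```bash
python3 -c "
from h import *
go(*cw(.005,-.06),.22,85.6)"
```

```text
t12.8 pos [ 0.6106 -0.0635  0.2185] yaw 39.0 tilt [-0.0058  0.0066] w 0.0362 F [ 0.5114 -0.1743 -1.369 ]
shift [ 0.1792 -0.2473  0.0006] rot [-0.0084 -0.0032 -0.8133] norm 0.305 46.6deg
```

>>> step_arm --increments '[[[0.028, -0.038, 0], [0, 0, -0.13]], [[0.056, -0.076, 0], [0, 0, -0.26]], [[0.084, -0.114, 0], [0, 0, -0.39]], [[0.112, -0.152, 0], [-0.008, -0.003, -0.52]], [[0.14, -0.19, 0], [-0.008, -0.003, -0.65]]]'

```text
time: 13.25
ee_pos: [0.5987, 0.174, 0.2187]
eef_rot: [0.785, 0.62, -0.001, -0.0]
ft_force: [1.2, -0.1, -1.2]
width: 0.0357
```

```bash
python3 -c "
from h import *
go(*cw(.005,-.06),.22,85.6)"
```

```text
t13.2 pos [0.5987 0.174  0.2187] yaw 76.6 tilt [-0.0026 -0.0009] w 0.0357 F [ 1.2301 -0.1233 -1.2363]
shift [ 0.0646 -0.02   -0.0014] rot [-0.0024  0.0013 -0.1576] norm 0.068 9.0deg
```

>>> step_arm --increments '[[[0.03, -0.01, 0], [0, 0, -0.08]], [[0.062, -0.019, 0], [0, 0, -0.157]], [[0.064, -0.019, 0.02], [0, 0, -0.157]], [[0.064, -0.019, 0.04], [0, 0, -0.157]], [[0.064, -0.019, 0.05], [0, 0, -0.157]]]'

```text
time: 13.75
ee_pos: [0.5934, 0.2401, 0.1652]
eef_rot: [0.734, 0.679, -0.003, -0.001]
ft_force: [0.4, -0.5, -1.8]
width: 0.0357
```

```bash
python3 -c "
from h import *
go(*cw(.005,-.06),.085,85.6)"
```

```text
t13.8 pos [0.5934 0.2401 0.1652] yaw 85.6 tilt [-0.0069 -0.0025] w 0.0357 F [ 0.3562 -0.5439 -1.8244]
shift [0.0017 0.0012 0.0801] rot [-0.0067  0.0031  0.0002] norm 0.080 0.4deg
```

>>> step_arm --increments '[[[0.002, 0, 0.03], [-0.007, 0.003, 0]], [[0.002, 0, 0.06], [-0.007, 0.003, 0]], [[0.002, 0, 0.08], [-0.007, 0.003, 0]], [[0.002, 0, 0.09], [-0.007, 0.003, 0]], [[0.002, 0, 0.091], [-0.007, 0.003, 0]]]'

```text
time: 14.25
ee_pos: [0.5924, 0.2412, 0.0729]
eef_rot: [0.734, 0.679, -0.001, -0.0]
ft_force: [0.3, -0.0, -1.7]
width: 0.036
```

>>> step_arm --increments '[[[0, 0, 0.001], [0, 0, 0]], [[0, 0, 0.001], [0, 0, 0]], [[0, 0, 0.001], [0, 0, 0]], [[0, 0, 0.001], [0, 0, 0]], [[0, 0, 0.001], [0, 0, 0]]]' --hand -0.5

```text
time: 14.75
ee_pos: [0.5927, 0.2414, 0.0725]
eef_rot: [0.734, 0.679, -0.0, -0.0]
ft_force: [-0.4, 0.6, 0.3]
width: 0.0633
```

>>> step_arm --increments '[[[0, 0, -0.03], [0, 0, 0]], [[0, 0, -0.06], [0, 0, 0]], [[0, 0, -0.1], [0, 0, 0]], [[0, 0, -0.14], [0, 0, 0]], [[0, 0, -0.15], [0, 0, 0]]]'

```text
time: 15.25
ee_pos: [0.5943, 0.2428, 0.228]
eef_rot: [0.734, 0.679, 0.003, 0.001]
ft_force: [-0.4, 0.3, -0.3]
width: 0.0648
```

```bash
python3 -c "
from h import *
go(.52,-.08,.25,0)
c=shot('wrist','w9');s=shot('side','s9')
p=np.hstack([cv2.resize(c['pixels'],(460,288)),cv2.resize(s['pixels'][60:290,170:400],(340,288))]);cv2.imwrite('pics/m9.png',p)"
```

```text
t15.2 pos [0.5943 0.2428 0.228 ] yaw 85.6 tilt [0.0058 0.0023] w 0.0648 F [-0.4006  0.3264 -0.2785]
shift [-0.3274 -0.0491 -0.0232] rot [ 0.0025 -0.0064  1.4939] norm 0.332 85.6deg
```

View pics/m9.png

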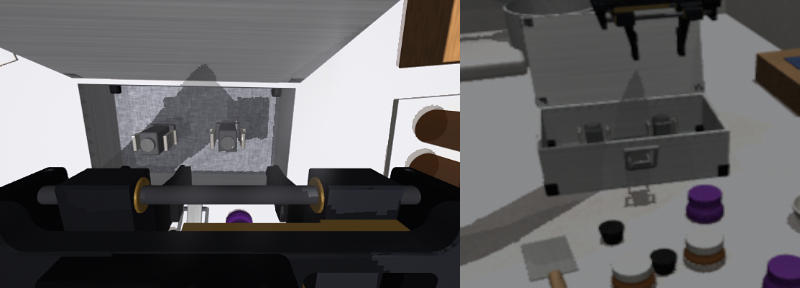

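Both cartridges are upright in the case. Now jar A, with a fresh look first.

>>> step_arm --increments '[[[-0.045, -0.005, 0], [0, 0, 0.13]], [[-0.09, -0.01, 0], [0, 0, 0.26]], [[-0.135, -0.02, 0], [0, 0, 0.39]], [[-0.18, -0.025, 0], [0, 0, 0.52]], [[-0.225, -0.03, 0], [0, 0, 0.65]]]' --hand -1

```text
time: 15.85
ee_pos: [0.5449, 0.0179, 0.2226]
eef_rot: [0.914, 0.407, 0.0, -0.0]
ft_force: [0.5, -0.5, -0.3]
width: 0.0863
```

```bash
python3 -c "
from h import *
go(.53,-.09,.22,30)"
```

```text
t15.8 pos [0.5449 0.0179 0.2226] yaw 48.0 tilt [0.0005 0.0006] w 0.0863 F [ 0.5182 -0.5227 -0.2909]
shift [-0.0902  0.0611  0.0025] rot [-0.0002 -0.0008  0.3143] norm 0.109 18.0deg
```

>>> step_arm --increments '[[[-0.035, 0.024, 0], [0, 0, 0.13]], [[-0.07, 0.047, 0], [0, 0, 0.26]], [[-0.09, 0.061, 0], [0, 0, 0.314]], [[-0.09, 0.061, 0], [0, 0, 0.314]]]'

```text
time: 16.25
ee_pos: [0.5289, -0.0939, 0.221]
eef_rot: [0.967, 0.256, -0.001, -0.0]
ft_force: [0.5, 0.6, -0.2]
width: 0.087
```

```bash
python3 -c "
from h import *
go(.561,-.076,.22,30)
c=shot('wrist','w10')"
```

```text
t16.2 pos [ 0.5289 -0.0939  0.221 ] yaw 29.6 tilt [-0.0018 -0.0003] w 0.0870 F [ 0.4552  0.584  -0.1756]
shift [0.0368 0.0003 0.001 ] rot [-0.0006  0.0017 -0.0062] norm 0.037 0.4deg
```

View pics/w10.png

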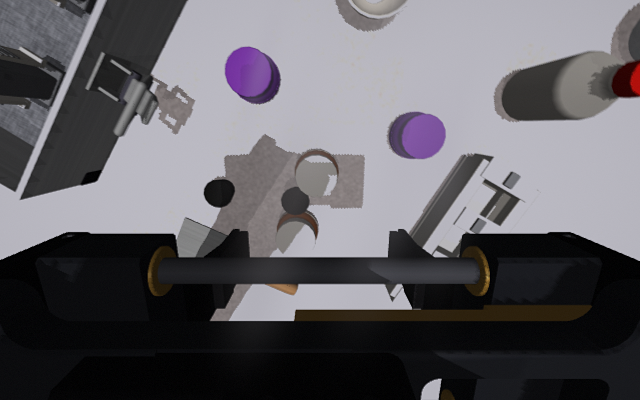

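```bash
python3 -c "
from h import *
p=load('w10')['pixels']
cv2.imwrite('pics/w10a.png',cv2.resize(p[140:250,260:370],None,fx=5,fy=5,interpolation=cv2.INTER_CUBIC))
"
```

```text
(no output)
```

View pics/w10a.png

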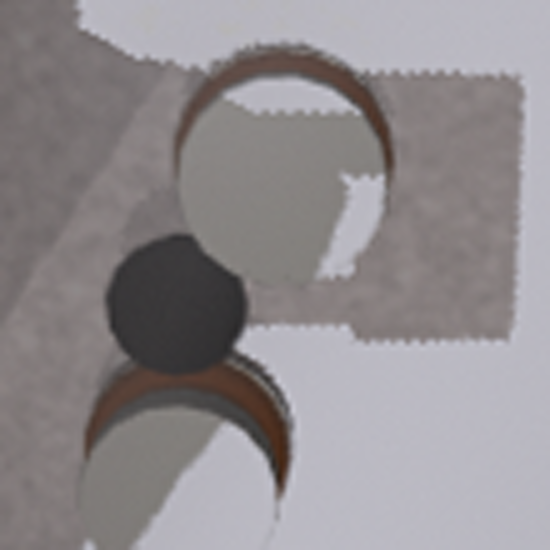

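```bash
python3 -c "
from h import *
c=load('w10')
a=onplane(c,316.6,175.8,.05);b=onplane(c,295.8,241,.05);s=onplane(c,296,201,.03)
print(a,b,s, 'capdiam',np.linalg.norm(onplane(c,260+178/5,176,.05)-onplane(c,260+388/5,176,.05)))
go(a[0],a[1],.028,30)
"
```

```text
[ 0.5401 -0.085   0.05  ] [ 0.4534 -0.1034  0.05  ] [ 0.4947 -0.0796  0.03  ] capdiam 0.05050626061713295
t16.3 pos [ 0.5295 -0.0909  0.2213] yaw 29.9 tilt [-0.0012  0.0009] w 0.0870 F [-0.0411 -0.1904  0.0297]
shift [0.0123 0.0004 0.1933] rot [-0.0014  0.0006 -0.001 ] norm 0.194 0.1deg
```

Jar A seems to have shifted by about 2 cm (0.561 to 0.540). Re-checking while static.

```bash
python3 -c "
from h import *
c=shot('wrist','w11');s=shot('side','s11');t=shot('top','t11')
cv2.imwrite('pics/m11.png',np.hstack([cv2.resize(c['pixels'][140:260,260:380],(380,380),interpolation=cv2.INTER_CUBIC),cv2.resize(s['pixels'][210:310,260:360],(380,380),interpolation=cv2.INTER_CUBIC)]))
print(r.read_state()['ee_pos'])
"
```

```text
[ 0.5302 -0.0879  0.222 ]
```

View pics/m11.png

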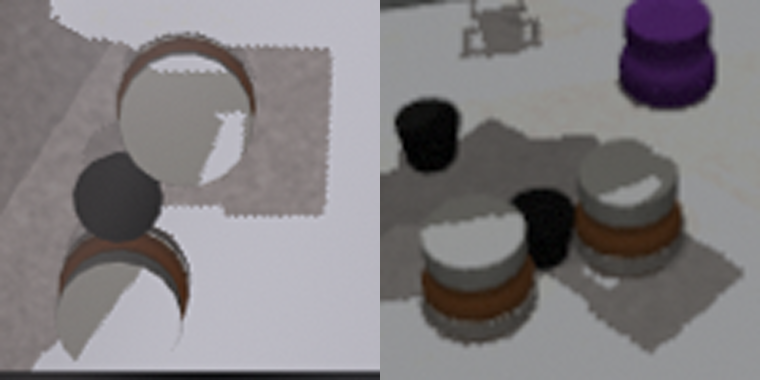

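```bash
python3 -c "
from h import *
c=load('w11');s=load('s11')
print(onplane(c,319.2,177.9,.05),onplane(s,325,256.8,.05),tri([(c,319.2,177.9),(s,325,256.8)]))
print('B',onplane(c,260+120/3.167,140+ 325/3.167,.05),onplane(s,284.5,271,.05))
print('stop',onplane(c,260+117/3.167,140+197/3.167,.03))
"
```

```text
[ 0.54   -0.0858  0.05  ] [ 0.5373 -0.0933  0.05  ] (array([ 0.5392, -0.0865,  0.0436]), [array([ 0.1, -0.1]), array([-0.1, -0. ])])
B [ 0.4534 -0.1041  0.05  ] [ 0.4546 -0.1063  0.05  ]
stop [ 0.4944 -0.0785  0.03  ]
```

Confirmed: jar A was knocked and now sits at (0.540, -0.087), close to the stopper. Taking it with the jaws roughly along world y (yaw 10°) to clear the stopper.

```bash
python3 -c "
from h import *
go(.540,-.087,.028,10)"
```

```text
t16.4 pos [ 0.5302 -0.0879  0.222 ] yaw 30.2 tilt [-0.0001  0.0015] w 0.0873 F [ 0.1388 -0.3783 -0.2642]
shift [0.0088 0.0044 0.194 ] rot [-0.0014 -0.0004  0.3531] norm 0.194 20.2deg
```

>>> step_arm --increments '[[[0.004, 0.002, 0.03], [0, 0, 0.12]], [[0.009, 0.004, 0.06], [0, 0, 0.24]], [[0.009, 0.004, 0.09], [0, 0, 0.353]], [[0.009, 0.004, 0.11], [0, 0, 0.353]], [[0.009, 0.004, 0.11], [0, 0, 0.353]]]'

```text
time: 16.95
ee_pos: [0.5383, -0.0847, 0.1091]
eef_rot: [0.996, 0.089, -0.002, -0.002]
ft_force: [0.0, -0.5, -0.1]
width: 0.087
```

```bash
python3 -c "
from h import *
go(.540,-.087,.028,10)
c=shot('wrist','w12');s=shot('side','s12')
cv2.imwrite('pics/m12.png',np.hstack([cv2.resize(c['pixels'],(460,288)),cv2.resize(s['pixels'][210:310,260:380],(340,288),interpolation=cv2.INTER_CUBIC)]))"
```

```text
t16.9 pos [ 0.5383 -0.0847  0.1091] yaw 10.2 tilt [-0.0051  0.003 ] w 0.0870 F [ 0.0025 -0.4559 -0.1245]
shift [0.0016 0.0029 0.0811] rot [-0.0039  0.0045  0.0038] norm 0.081 0.4deg
```

View pics/m12.png

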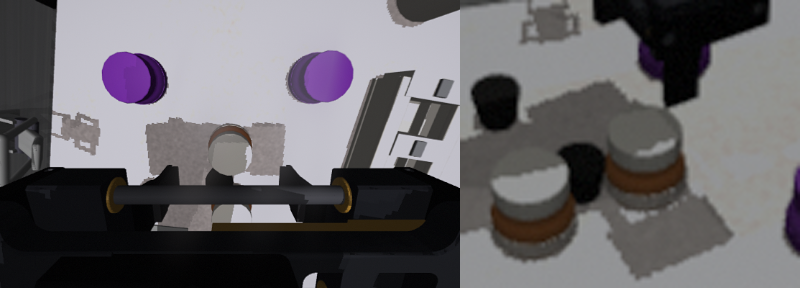

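>>> step_arm --increments '[[[0.002, 0.002, 0.025], [-0.004, 0.0045, 0]], [[0.002, 0.002, 0.05], [-0.004, 0.0045, 0]], [[0.002, 0.002, 0.07], [-0.004, 0.0045, 0]], [[0.002, 0.002, 0.081], [-0.004, 0.0045, 0]], [[0.002, 0.002, 0.081], [-0.004, 0.0045, 0]]]'

```text
time: 17.55
ee_pos: [0.5426, -0.0865, 0.0314]
eef_rot: [0.996, 0.089, 0.002, 0.001]
ft_force: [-0.3, 0.1, 0.4]
width: 0.0868
```

>>> step_arm --increments '[[[0, 0, 0], [0, 0, 0]], [[0, 0, 0], [0, 0, 0]], [[0, 0, 0], [0, 0, 0]], [[0, 0, 0], [0, 0, 0]], [[0, 0, 0], [0, 0, 0]]]' --hand 1 --grip_force 20

```text
time: 18.05
ee_pos: [0.5427, -0.0866, 0.0317]
eef_rot: [0.996, 0.089, 0.002, 0.001]
ft_force: [-0.6, -0.0, -0.3]
width: 0.0552
```

>>> step_arm --increments '[[[0, 0, 0], [0, 0, 0]], [[0, 0, 0], [0, 0, 0]], [[0, 0, 0], [0, 0, 0]]]'

```text
time: 18.35
ee_pos: [0.5427, -0.0865, 0.0317]
eef_rot: [0.996, 0.089, 0.002, 0.001]
ft_force: [-0.8, 0.1, 0.1]
width: 0.0506
```

>>> step_arm --increments '[[[0, 0, -0.01], [0, 0, 0]], [[0, 0, -0.03], [0, 0, 0]], [[0, 0, -0.06], [0, 0, 0]], [[0, 0, -0.1], [0, 0, 0]], [[0, 0, -0.14], [0, 0, 0]]]'

```text
time: 18.85
ee_pos: [0.5415, -0.0863, 0.1735]
eef_rot: [0.996, 0.089, 0.002, 0.001]
ft_force: [0.8, -0.1, -2.4]
width: 0.0511
```

```bash
python3 -c "
from h import *
print(cw(-.046,.055),cw(-.046,-.065))
go(*cw(-.046,-.065),.19,85.6)
c=shot('wrist','w13');s=shot('side','s13')
cv2.imwrite('pics/m13.png',np.hstack([cv2.resize(c['pixels'],(460,288)),cv2.resize(s['pixels'][150:310,240:400],(340,288),interpolation=cv2.INTER_CUBIC)]))"
```

```text
[0.4757 0.1993] [0.5953 0.1902]
t18.9 pos [ 0.5415 -0.0863  0.1735] yaw 10.2 tilt [ 0.0042 -0.0007] w 0.0511 F [ 0.8492 -0.1191 -2.4027]
shift [ 0.1021 -0.2626 -0.0165] rot [ 0.0039 -0.0025 -1.3157] norm 0.282 75.4deg
```

View pics/m13.png

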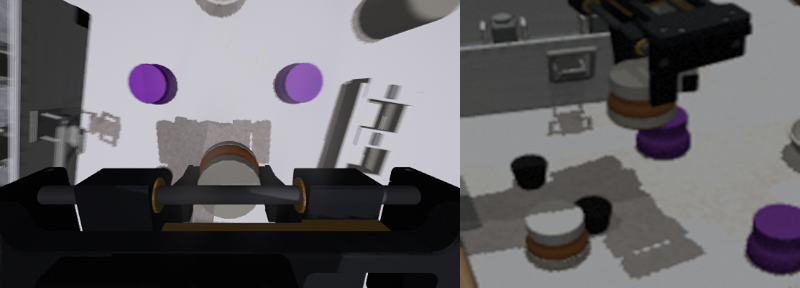

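>>> step_arm --increments '[[[0.012, -0.03, -0.01], [0, 0, -0.13]], [[0.024, -0.06, -0.02], [0, 0, -0.26]], [[0.036, -0.09, -0.025], [0, 0, -0.39]], [[0.048, -0.12, -0.025], [0, 0, -0.52]], [[0.06, -0.15, -0.025], [0, 0, -0.65]]]'

```text
time: 19.45
ee_pos: [0.577, 0.0729, 0.2033]
eef_rot: [0.914, 0.405, 0.006, 0.004]
ft_force: [0.9, 0.1, -1.5]
width: 0.051
```

```bash
python3 -c "
from h import *
go(*cw(-.046,-.065),.2,85.6)"
```

```text
t19.4 pos [0.577  0.0729 0.2033] yaw 47.8 tilt [ 0.0141 -0.0029] w 0.0510 F [ 0.8518  0.1299 -1.5302]
shift [ 0.0991 -0.0653  0.0033] rot [ 0.0143 -0.003  -0.6606] norm 0.119 37.9deg
```

>>> step_arm --increments '[[[0.022, -0.014, 0], [0.014, -0.003, -0.13]], [[0.044, -0.028, 0], [0.014, -0.003, -0.26]], [[0.066, -0.042, 0], [0.014, -0.003, -0.39]], [[0.088, -0.056, 0], [0.014, -0.003, -0.52]], [[0.099, -0.065, 0], [0.014, -0.003, -0.65]]]'

```text
time: 19.95
ee_pos: [0.595, 0.1924, 0.203]
eef_rot: [0.735, 0.678, 0.0, -0.0]
ft_force: [-0.1, 0.6, -1.7]
width: 0.0509
```

```bash
python3 -c "
from h import *
go(*cw(-.046,-.065),.07,85.6)
c=shot('wrist','w14')"
```

```text
t19.9 pos [0.595  0.1924 0.203 ] yaw 85.4 tilt [-0.0004  0.0009] w 0.0509 F [-0.0874  0.5927 -1.6701]
shift [-0.0023  0.0005  0.133 ] rot [-0.0004 -0.0008 -0.0031] norm 0.133 0.2deg
```

View pics/w14.png

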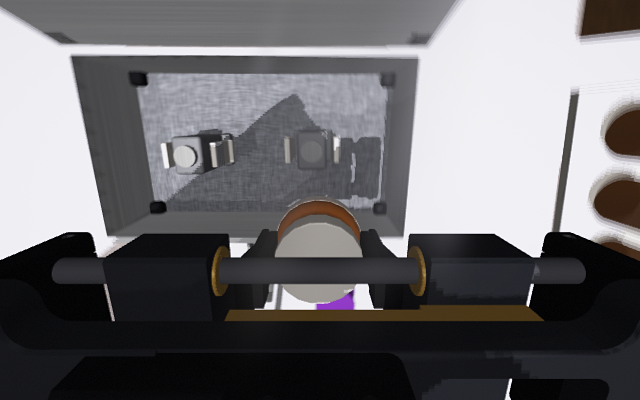

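```bash
python3 -c "
from h import *
c=load('w14')
def cc(u,v,z):
  p=onplane(c,u,v,z);q=p[:2]-O; return p.round(4),round(q@ex,4),round(q@ey,4)
print('floor',[cc(u,v,.018) for u,v in [(135,73),(392,71),(152,214),(384,213)]])
print('rim back',[cc(u,v,.105) for u,v in [(72,57),(419,57)]])
print('front rim',[cc(u,v,.105) for u,v in [(105,237),(405,236)]])
print('carts', cc(185,155,.1),cc(312,150,.1))
"
```

```text
floor [(array([0.3976, 0.3391, 0.018 ]), np.float64(0.0875), np.float64(0.1434)), (array([0.6901, 0.3176, 0.018 ]), np.float64(0.0883), np.float64(-0.1498)), (array([0.3772, 0.1715, 0.018 ]), np.float64(-0.0812), np.float64(0.151)), (array([0.6777, 0.1485, 0.018 ]), np.float64(-0.0813), np.float64(-0.1503))]
rim back [(array([0.3985, 0.3371, 0.105 ]), np.float64(0.0855), np.float64(0.1424)), (array([0.6908, 0.3135, 0.105 ]), np.float64(0.0842), np.float64(-0.1508))]
front rim [(array([0.3807, 0.1748, 0.105 ]), np.float64(-0.0776), np.float64(0.1478)), (array([0.6791, 0.1517, 0.105 ]), np.float64(-0.078), np.float64(-0.1514))]
carts (array([0.4744, 0.2481, 0.1   ]), np.float64(0.0025), np.float64(0.0599)) (array([0.5938, 0.2431, 0.1   ]), np.float64(0.0066), np.float64(-0.0594))
```

```bash
python3 -c "
from h import *
go(*cw(-.043,-.092),.12,85.6)"
```

```text
t20.0 pos [0.5944 0.1944 0.2029] yaw 86.0 tilt [-0.0007  0.0019] w 0.0511 F [-1.836   0.8926 -2.546 ]
shift [-0.0014  0.0283  0.0829] rot [-0.0009 -0.0018  0.0069] norm 0.088 0.4deg
```

>>> step_arm --increments '[[[-0.001, 0.014, 0.01], [0, 0, 0.007]], [[-0.0015, 0.028, 0.03], [0, 0, 0.007]], [[-0.0015, 0.028, 0.06], [0, 0, 0.007]], [[-0.0015, 0.028, 0.075], [0, 0, 0.007]], [[-0.0015, 0.028, 0.075], [0, 0, 0.007]]]'

```text
time: 20.5
ee_pos: [0.6207, 0.1899, 0.1255]
eef_rot: [0.734, 0.679, -0.002, -0.002]
ft_force: [0.1, -0.6, -1.9]
width: 0.051
```

```bash
python3 -c "
from h import *
go(*cw(-.043,-.092),.053,85.6)
c=shot('wrist','w15');s=shot('side','s15')
cv2.imwrite('pics/m15.png',np.hstack([cv2.resize(c['pixels'],(460,288)),cv2.resize(s['pixels'][80:240,200:360],(340,288),interpolation=cv2.INTER_CUBIC)]))"
```

```text
t20.5 pos [0.6207 0.1899 0.1255] yaw 85.5 tilt [-0.005   0.0003] w 0.0510 F [ 0.1481 -0.6397 -1.9221]
shift [0.0014 0.002  0.0725] rot [-0.005   0.0001 -0.0017] norm 0.073 0.3deg
```

View pics/m15.png

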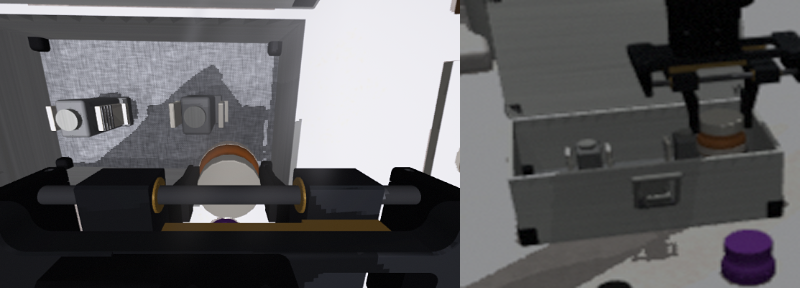

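>>> step_arm --increments '[[[0.001, 0.002, 0.02], [-0.005, 0, -0.002]], [[0.001, 0.002, 0.04], [-0.005, 0, -0.002]], [[0.001, 0.002, 0.055], [-0.005, 0, -0.002]], [[0.001, 0.002, 0.066], [-0.005, 0, -0.002]], [[0.001, 0.002, 0.074], [-0.005, 0, -0.002]]]'

```text
time: 21.1
ee_pos: [0.6245, 0.1921, 0.0548]
eef_rot: [0.733, 0.68, 0.002, 0.001]
ft_force: [-0.3, 0.4, -1.7]
width: 0.0509
```

```bash
python3 -c "
from h import *
go(*cw(-.043,-.092),.0505,85.6)"
```

```text
t21.1 pos [0.6245 0.1921 0.0548] yaw 85.7 tilt [0.0051 0.0017] w 0.0509 F [-0.3132  0.4413 -1.6943]
shift [-0.0011 -0.002   0.0043] rot [ 0.0049 -0.0021  0.0009] norm 0.005 0.3deg
```

>>> step_arm --increments '[[[-0.001, -0.002, 0.003], [0.005, -0.002, 0]], [[-0.001, -0.002, 0.0045], [0.005, -0.002, 0]], [[-0.001, -0.002, 0.0045], [0.005, -0.002, 0]]]'

```text
time: 21.4
ee_pos: [0.6227, 0.1914, 0.0507]
eef_rot: [0.733, 0.68, 0.0, 0.0]
ft_force: [0.2, -0.1, -1.3]
width: 0.051
```

>>> step_arm --increments '[[[0, 0, 0.001], [0, 0, 0]], [[0, 0, 0.001], [0, 0, 0]], [[0, 0, 0.001], [0, 0, 0]], [[0, 0, 0.001], [0, 0, 0]]]' --hand -0.4

```text
time: 21.8
ee_pos: [0.6229, 0.1914, 0.05]
eef_rot: [0.733, 0.68, 0.001, 0.0]
ft_force: [1.5, -1.0, -0.4]
width: 0.0603
```

>>> step_arm --increments '[[[0, 0, -0.03], [0, 0, 0]], [[0, 0, -0.06], [0, 0, 0]], [[0, 0, -0.1], [0, 0, 0]], [[0, 0, -0.14], [0, 0, 0]], [[0, 0, -0.17], [0, 0, 0]]]'

```text
time: 22.3
ee_pos: [0.623, 0.1917, 0.223]
eef_rot: [0.733, 0.68, 0.002, 0.001]
ft_force: [0.7, 0.1, -0.1]
width: 0.0608
```

```bash
python3 -c "
from h import *
go(.455,-.104,.2,10)
c=shot('wrist','w16');s=shot('side','s16')
cv2.imwrite('pics/m16.png',np.hstack([cv2.resize(c['pixels'],(460,288)),cv2.resize(s['pixels'][80:300,200:360],(240,288),interpolation=cv2.INTER_CUBIC)]))"
```

```text
t22.3 pos [0.623  0.1917 0.223 ] yaw 85.7 tilt [0.0033 0.0012] w 0.0608 F [ 0.6997  0.0586 -0.1453]
shift [-0.3076 -0.1452  0.0221] rot [ 0.0017 -0.0033  1.3204] norm 0.341 75.7deg
```

View pics/m16.png

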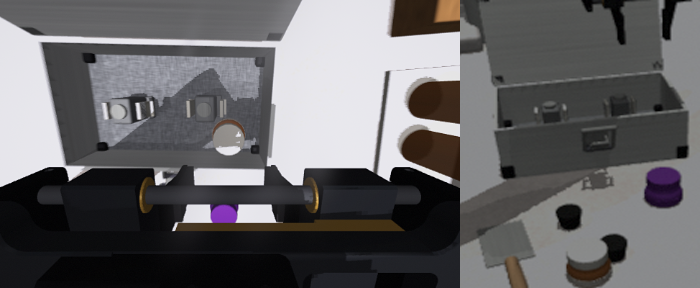

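Jar A stands in the case (about (228,137) in the left panel). Now jar B.

>>> step_arm --increments '[[[-0.04, -0.019, 0], [0, 0, 0.13]], [[-0.08, -0.038, 0], [0, 0, 0.26]], [[-0.12, -0.057, 0], [0, 0, 0.39]], [[-0.16, -0.076, 0], [0, 0, 0.52]], [[-0.2, -0.095, 0], [0, 0, 0.65]]]' --hand -1

```text
time: 22.9
ee_pos: [0.5132, -0.0012, 0.2233]
eef_rot: [0.913, 0.407, 0.004, 0.0]
ft_force: [0.9, 0.0, 0.2]
width: 0.0856
```

```bash
python3 -c "
from h import *
go(.425,-.11,.22,10)"
```

```text
t22.9 pos [ 0.5132 -0.0012  0.2233] yaw 48.1 tilt [0.0078 0.0028] w 0.0856 F [0.9294 0.0169 0.2019]
shift [-0.1398  0.0071  0.0023] rot [ 0.0014 -0.0083  0.6644] norm 0.140 38.1deg
```

>>> step_arm --increments '[[[-0.04, 0.002, 0], [0, -0.008, 0.14]], [[-0.08, 0.004, 0], [0, -0.008, 0.28]], [[-0.12, 0.007, 0], [0, -0.008, 0.42]], [[-0.14, 0.007, 0], [0, -0.008, 0.56]], [[-0.14, 0.007, 0], [0, -0.008, 0.664]]]'

```text
time: 23.4
ee_pos: [0.4228, -0.1128, 0.2218]
eef_rot: [0.997, 0.082, -0.0, 0.001]
ft_force: [0.5, 0.6, 0.5]
width: 0.0872
```

```bash
python3 -c "
from h import *
go(.455,-.104,.028,10)
c=shot('wrist','w17');s=shot('side','s17')
cv2.imwrite('pics/m17.png',np.hstack([cv2.resize(c['pixels'],(460,288)),cv2.resize(s['pixels'][210:310,240:340],(288,288),interpolation=cv2.INTER_CUBIC)]))"
```

```text
t23.4 pos [ 0.4228 -0.1128  0.2218] yaw 9.4 tilt [ 0.     -0.0021] w 0.0872 F [0.4571 0.5833 0.4574]
shift [ 0.0333 -0.0038  0.1938] rot [ 0.002   0.0003 -0.0099] norm 0.197 0.6deg
```

View pics/m17.png

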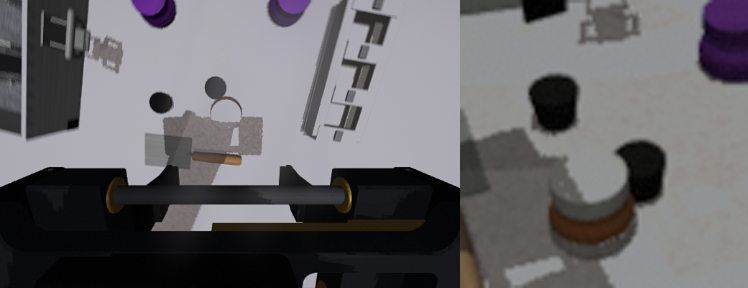

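```bash
python3 -c "
from h import *
p=load('w17')['pixels'][90:240,190:390]
cv2.imwrite('pics/w17a.png',cv2.resize(p,None,fx=4,fy=4,interpolation=cv2.INTER_CUBIC))"
```

```text
(no output)
```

View pics/w17a.png

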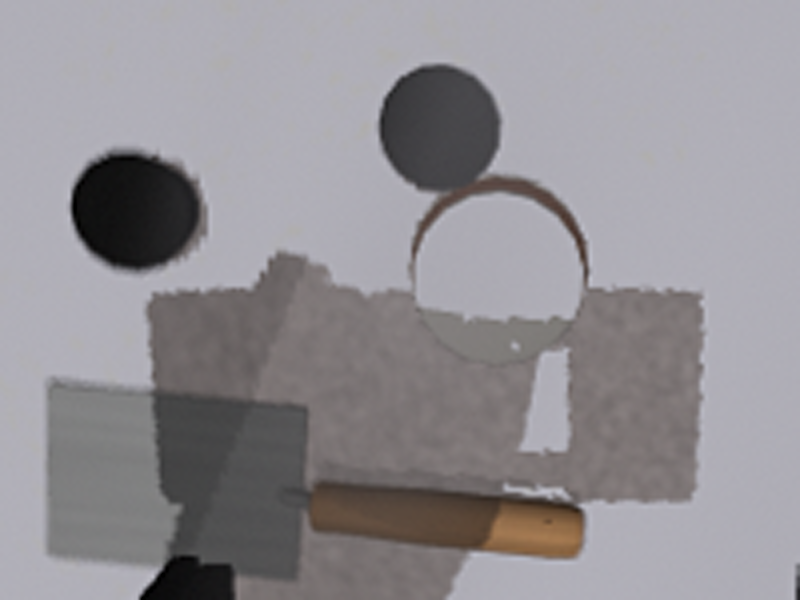

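```bash
python3 -c "
from h import *
c=load('w17')
a=onplane(c,315.1,159.5,.05);print(a,onplane(load('s17'),240+130/2.88,210+182/2.88,.05),'stop',onplane(c,190+440/4,90+128/4,.03))
go(a[0],a[1],.03,10)"
```

```text
[ 0.4554 -0.1035  0.05  ] [ 0.4544 -0.1123  0.05  ] stop [ 0.4949 -0.0783  0.03  ]
t23.5 pos [ 0.4243 -0.1106  0.222 ] yaw 9.9 tilt [ 0.0008 -0.0013] w 0.0869 F [-0.0053  0.5633  0.9924]
shift [ 0.0318 -0.0019  0.192 ] rot [ 0.0014 -0.0005 -0.0025] norm 0.195 0.2deg
```

>>> step_arm --increments '[[[0.012, 0, 0.03], [0, 0, 0]], [[0.024, 0, 0.06], [0, 0, 0]], [[0.032, 0, 0.09], [0, 0, 0]], [[0.032, 0, 0.12], [0, 0, 0]], [[0.032, 0, 0.13], [0, 0, 0]]]'

```text
time: 24.0
ee_pos: [0.4544, -0.1041, 0.089]
eef_rot: [0.996, 0.088, -0.002, -0.0]
ft_force: [-0.2, -0.0, 0.2]
width: 0.0874
```

```bash
python3 -c "
from h import *
go(.4554,-.1045,.03,10)
c=shot('wrist','w18')
cv2.imwrite('pics/m18.png',c['pixels'][120:320,150:490])"
```

```text
t24.0 pos [ 0.4544 -0.1041  0.089 ] yaw 10.1 tilt [-0.0037  0.0006] w 0.0874 F [-0.1889 -0.0185  0.1928]
shift [0.0011 0.0007 0.059 ] rot [-0.0012  0.0035  0.002 ] norm 0.059 0.2deg
```

View pics/m18.png

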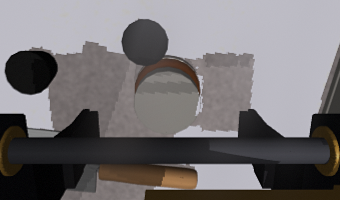

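Jar B cap centred between the fingers ((167,102) in the crop). Descending and gripping.

>>> step_arm --increments '[[[0.001, 0.001, 0.025], [0, 0.0035, 0]], [[0.001, 0.001, 0.045], [0, 0.0035, 0]], [[0.001, 0.001, 0.059], [0, 0.0035, 0]], [[0.001, 0.001, 0.059], [0, 0.0035, 0]]]'

```text
time: 24.45
ee_pos: [0.4547, -0.1049, 0.0294]
eef_rot: [0.996, 0.088, -0.001, -0.001]
ft_force: [-0.6, 0.3, 0.3]
width: 0.0869
```

>>> step_arm --increments '[[[0, 0, 0], [0, 0, 0]], [[0, 0, 0], [0, 0, 0]], [[0, 0, 0], [0, 0, 0]], [[0, 0, 0], [0, 0, 0]], [[0, 0, 0], [0, 0, 0]]]' --hand 1

```text
time: 24.95
ee_pos: [0.4549, -0.1049, 0.0297]
eef_rot: [0.996, 0.088, -0.001, -0.001]
ft_force: [0.0, 0.6, -0.3]
width: 0.0551
```

>>> step_arm --increments '[[[0, 0, 0], [0, 0, 0]], [[0, 0, 0], [0, 0, 0]], [[0, 0, 0], [0, 0, 0]]]'

```text
time: 25.25
ee_pos: [0.4548, -0.1049, 0.0297]
eef_rot: [0.996, 0.088, -0.001, -0.001]
ft_force: [0.2, 0.7, 0.2]
width: 0.0508
```

>>> step_arm --increments '[[[0, 0, -0.01], [0, 0, 0]], [[0, 0, -0.03], [0, 0, 0]], [[0, 0, -0.06], [0, 0, 0]], [[0, 0, -0.1], [0, 0, 0]], [[0, 0, -0.14], [0, 0, 0]]]'

```text
time: 25.75
ee_pos: [0.4545, -0.1048, 0.1716]
eef_rot: [0.996, 0.088, -0.001, -0.001]
ft_force: [1.2, -0.5, -3.6]
width: 0.051
```

```bash
python3 -c "
from h import *
go(*cw(-.043,.03),.2,85.6)
"
```

```text
t25.8 pos [ 0.4545 -0.1048  0.1716] yaw 10.1 tilt [-0.0021  0.0018] w 0.0510 F [ 1.2031 -0.5038 -3.6463]
shift [ 0.0993 -0.2924 -0.028 ] rot [-0.003   0.     -1.3171] norm 0.310 75.5deg
```

>>> step_arm --increments '[[[0.015, -0.04, -0.01], [0, 0, -0.13]], [[0.03, -0.08, -0.02], [0, 0, -0.26]], [[0.044, -0.12, -0.03], [0, 0, -0.39]], [[0.058, -0.16, -0.03], [0, 0, -0.52]], [[0.072, -0.2, -0.03], [0, 0, -0.65]]]'

```text
time: 26.25
ee_pos: [0.4903, 0.1063, 0.2029]
eef_rot: [0.915, 0.404, -0.0, -0.001]
ft_force: [0.7, -0.2, -2.6]
width: 0.0509
```

```bash
python3 -c "
from h import *
go(*cw(-.043,.0),.2,85.6)
"
```

```text
t26.2 pos [0.4903 0.1063 0.2029] yaw 47.7 tilt [-0.0008  0.0014] w 0.0509 F [ 0.6677 -0.165  -2.5896]
shift [ 0.0951 -0.0319  0.003 ] rot [-0.0013 -0.001  -0.6619] norm 0.100 37.9deg
```

>>> step_arm --increments '[[[0.025, -0.008, 0], [0, 0, -0.14]], [[0.05, -0.016, 0], [0, 0, -0.28]], [[0.075, -0.024, 0], [0, 0, -0.42]], [[0.095, -0.032, 0], [0, 0, -0.56]], [[0.095, -0.032, 0], [0, 0, -0.662]]]'

```text
time: 26.75
ee_pos: [0.5303, 0.2012, 0.2034]
eef_rot: [0.731, 0.683, 0.001, -0.002]
ft_force: [-0.8, -0.4, -1.6]
width: 0.0509
```

```bash
python3 -c "
from h import *
go(*cw(-.043,.0),.05,85.6)
"
```

```text
t26.8 pos [0.5303 0.2012 0.2034] yaw 86.1 tilt [-0.0013  0.0035] w 0.0509 F [-0.7985 -0.4405 -1.6414]
shift [-0.0036  0.0009  0.1534] rot [-0.0015 -0.0034  0.0092] norm 0.153 0.6deg
```

>>> step_arm --increments '[[[-0.0036, 0.001, 0.03], [0, -0.003, 0.009]], [[-0.0036, 0.001, 0.06], [0, -0.003, 0.009]], [[-0.0036, 0.001, 0.09], [0, -0.003, 0.009]], [[-0.0036, 0.001, 0.11], [0, -0.003, 0.009]], [[-0.0036, 0.001, 0.12], [0, -0.003, 0.009]]]'

```text
time: 27.25
ee_pos: [0.53, 0.1973, 0.0819]
eef_rot: [0.734, 0.679, -0.002, -0.001]
ft_force: [0.2, -0.2, -1.9]
width: 0.051
```

```bash
python3 -c "
from h import *
go(*cw(-.043,.0),.0485,85.6)
c=shot('wrist','w19');s=shot('side','s19')
cv2.imwrite('pics/m19.png',np.hstack([cv2.resize(c['pixels'],(460,288)),cv2.resize(s['pixels'][80:240,200:360],(340,288),interpolation=cv2.INTER_CUBIC)]))"
```

```text
t27.2 pos [0.53   0.1973 0.0819] yaw 85.6 tilt [-0.004  -0.0005] w 0.0510 F [ 0.2039 -0.2264 -1.9219]
shift [0.0009 0.0008 0.0334] rot [-0.0039  0.0008  0.0001] norm 0.033 0.2deg
```

View pics/m19.png

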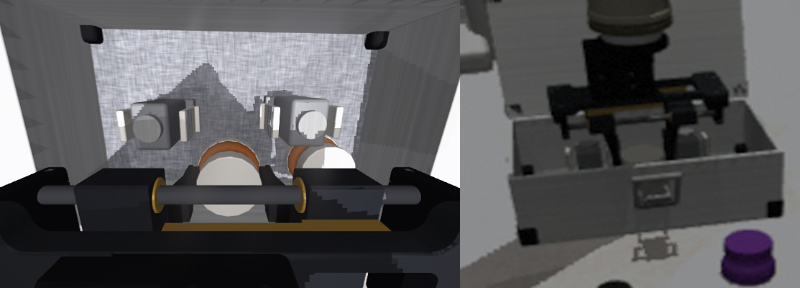

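>>> step_arm --increments '[[[0.001, 0.001, 0.015], [-0.004, 0, 0]], [[0.001, 0.001, 0.026], [-0.004, 0, 0]], [[0.001, 0.001, 0.0335], [-0.004, 0, 0]], [[0.001, 0.001, 0.0335], [-0.004, 0, 0]]]'

```text
time: 27.75
ee_pos: [0.531, 0.1983, 0.0484]
eef_rot: [0.734, 0.68, -0.0, 0.0]
ft_force: [0.5, -0.2, -1.6]
width: 0.0506
```

>>> step_arm --increments '[[[0, 0, 0.001], [0, 0, 0]], [[0, 0, 0.001], [0, 0, 0]], [[0, 0, 0.001], [0, 0, 0]], [[0, 0, 0.001], [0, 0, 0]]]' --hand -0.4

```text
time: 28.15
ee_pos: [0.5312, 0.1984, 0.0477]
eef_rot: [0.734, 0.679, -0.0, 0.0]
ft_force: [-0.6, 0.1, -0.6]
width: 0.0608
```

>>> step_arm --increments '[[[0, 0, -0.03], [0, 0, 0]], [[0, 0, -0.06], [0, 0, 0]], [[0, 0, -0.1], [0, 0, 0]], [[0, 0, -0.14], [0, 0, 0]], [[0, 0, -0.18], [0, 0, 0]]]'

```text
time: 28.65
ee_pos: [0.5309, 0.1985, 0.2297]
eef_rot: [0.734, 0.68, 0.0, 0.0]
ft_force: [0.3, -0.1, -0.3]
width: 0.0609
```

```bash
python3 -c "
from h import *
go(*cw(-.043,.0),.25,85.6)
c=shot('wrist','w20');s=shot('side','s20')
cv2.imwrite('pics/m20.png',np.hstack([cv2.resize(c['pixels'],(460,288)),cv2.resize(s['pixels'][80:240,200:360],(340,288),interpolation=cv2.INTER_CUBIC)]))"
```

```text
t28.6 pos [0.5309 0.1985 0.2297] yaw 85.6 tilt [ 0.0007 -0.0006] w 0.0609 F [ 0.3309 -0.0833 -0.2568]
shift [-0.0004 -0.0002 -0.0203] rot [0.0008 0.0006 0.0004] norm 0.020 0.1deg
```

View pics/m20.png

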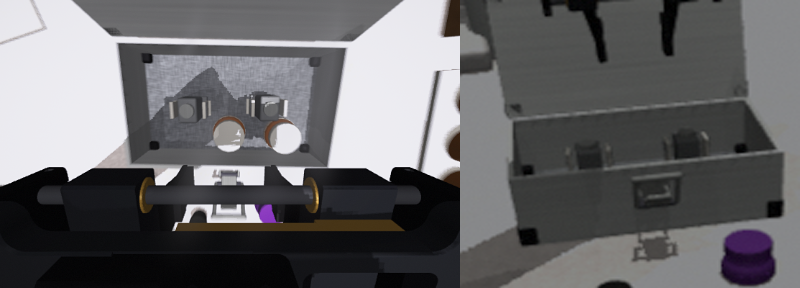

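All four items stand in the case. Now the lid: I'll close the fingers, rise over the lid and push from behind, off-centre from the keeper.

```bash
cat >> h.py <<'E'
Hx=.0915
def lidT(a,rr=.165,t=.010,w=.012,back=0.0):
    n=np.array([np.sin(a),np.cos(a)]); 
    if a>1.5:
        rr=.182; P=np.array([Hx,.105])+rr*np.array([-np.cos(a),np.sin(a)])+n*t
        return P[0]+w+back, P[1]-.03
    P=np.array([Hx,.105])+rr*np.array([-np.cos(a),np.sin(a)])+n*t
    return P[0]+w+back, P[1]
E
python3 -c "
from h import *
for a in [1.855,1.7,1.5,1.3,1.1,.9,.7,.5,.3,.1,0]: x,z=lidT(a); print(a,x.round(4),z.round(4),cw(x,-.06).round(4))
go(*cw(-.0,-.06),.34,85.6)
go(*cw(.2,-.06),.34,85.6)
"
```

```text
1.855 0.1641 0.2469 [0.6063 0.4001]
1.7 0.1369 0.2542 [0.6042 0.3729]
1.5 0.1018 0.2703 [0.6016 0.3379]
1.3 0.069 0.2667 [0.5991 0.3052]
1.1 0.0376 0.2566 [0.5967 0.2739]
0.9 0.0088 0.2405 [0.5945 0.2452]
0.7 -0.0163 0.2189 [0.5926 0.2202]
0.5 -0.0365 0.1929 [0.591 0.2  ]
0.3 -0.0512 0.1633 [0.5899 0.1854]
0.1 -0.0597 0.1314 [0.5893 0.1769]
0 -0.0615 0.115 [0.5891 0.1751]
t28.8 pos [0.5332 0.2    0.2336] yaw 85.6 tilt [0.0085 0.0019] w 0.0611 F [-0.1214  0.6038  0.2763]
shift [ 0.0412  0.0585 -0.1058] rot [ 0.0084 -0.0025  0.0003] norm 0.128 0.5deg
t28.8 pos [0.5332 0.2    0.2336] yaw 85.6 tilt [0.0085 0.0019] w 0.0611 F [-0.1214  0.6038  0.2763]
shift [ 0.2412  0.0584 -0.1053] rot [ 0.0084 -0.0025  0.0003] norm 0.270 0.5deg
```

>>> step_arm --increments '[[[0, 0.02, -0.03], [0.008, -0.0025, 0]], [[0, 0.04, -0.06], [0.008, -0.0025, 0]], [[0, 0.058, -0.09], [0.008, -0.0025, 0]], [[0, 0.058, -0.12], [0.008, -0.0025, 0]], [[0, 0.058, -0.12], [0.008, -0.0025, 0]]]' --hand 1

```text
time: 29.25
ee_pos: [0.5911, 0.1962, 0.3575]
eef_rot: [0.734, 0.679, 0.003, 0.001]
ft_force: [0.6, 0.4, 0.2]
width: 0.0287
```

>>> step_arm --increments '[[[0.04, 0, 0], [0, 0, 0]], [[0.08, 0, 0], [0, 0, 0]], [[0.12, 0, 0], [0, 0, 0]], [[0.16, 0, 0], [0, 0, 0]], [[0.2, 0, 0], [0, 0, 0]]]'

```text
time: 29.75
ee_pos: [0.6064, 0.397, 0.357]
eef_rot: [0.734, 0.679, 0.002, 0.001]
ft_force: [1.0, -1.1, 0.4]
width: 0.0008
```

```bash
python3 -c "
from h import *
go(*cw(.205,-.06),.34,85.6)
s=shot('side','s21');t=shot('top','t21')
cv2.imwrite('pics/m21.png',np.hstack([t['pixels'][100:300,100:340],s['pixels'][20:220,180:420]]).repeat(1,0))"
```

```text
t29.8 pos [0.6064 0.397  0.357 ] yaw 85.6 tilt [0.0044 0.0015] w 0.0008 F [ 0.9733 -1.1064  0.4101]
shift [ 0.0439 -0.0004  0.0171] rot [ 0.0042 -0.0019 -0.0002] norm 0.047 0.3deg
```

View pics/m21.png

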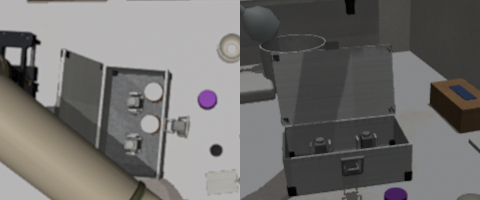

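>>> step_arm --increments '[[[0.03, 0, 0], [0, 0, 0]], [[0.042, 0, 0.02], [0, 0, 0]], [[0.042, 0, 0.05], [0, 0, 0]], [[0.042, 0, 0.08], [0, 0, 0]], [[0.042, 0, 0.1], [0, 0, 0]]]'

```text
time: 30.35
ee_pos: [0.6055, 0.4436, 0.2513]
eef_rot: [0.731, 0.683, -0.001, -0.001]
ft_force: [0.4, -0.2, 0.1]
width: 0.0008
```

```bash
python3 -c "
from h import *
go(*cw(.17,-.06),.25,85.6)
s=shot('side','s22');t=shot('wrist','w22')
cv2.imwrite('pics/m22.png',np.hstack([cv2.resize(t['pixels'],(460,288)),cv2.resize(s['pixels'][20:220,180:420],(340,288))]))"
```

```text
t30.4 pos [0.6055 0.4436 0.2513] yaw 86.1 tilt [-0.0021  0.0006] w 0.0008 F [ 0.3995 -0.2271  0.1408]
shift [-0.0375  0.0038  0.0013] rot [-0.0021 -0.0004  0.0093] norm 0.038 0.5deg
```

View pics/m22.png

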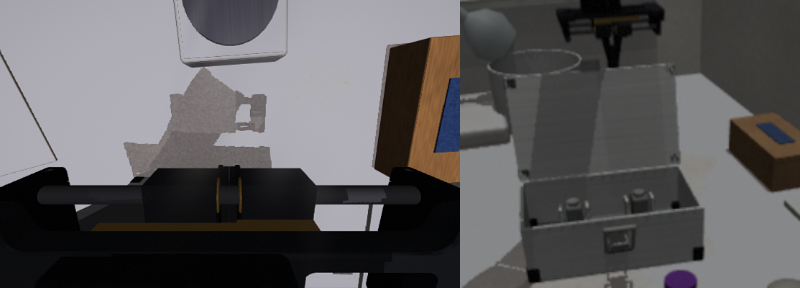

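>>> step_arm --increments '[[[-0.02, 0.002, 0], [0, 0, 0.009]], [[-0.04, 0.002, 0], [0, 0, 0.009]], [[-0.06, 0.002, 0], [0, 0, 0.009]], [[-0.08, 0.002, 0], [0, 0, 0.009]], [[-0.1, 0.002, 0], [0, 0, 0.009]]]'

```text
time: 30.95
ee_pos: [0.6004, 0.3433, 0.2526]
eef_rot: [0.733, 0.68, -0.0, -0.001]
ft_force: [-0.1, 3.0, 1.5]
width: 0.0004
```

```bash
python3 -c "
from h import *
go(*cw(.069,-.06),.2667,85.6)
s=shot('side','s23');t=shot('top','t23')
cv2.imwrite('pics/m23.png',np.hstack([cv2.resize(t['pixels'][100:300,100:340],(340,288)),cv2.resize(s['pixels'][20:220,180:420],(340,288))]))"
```

```text
t30.9 pos [0.6004 0.3433 0.2526] yaw 85.7 tilt [-0.0021  0.0011] w 0.0004 F [-0.0577  3.0054  1.4573]
shift [-0.0381  0.0015 -0.0141] rot [-0.0022 -0.0009  0.001 ] norm 0.041 0.1deg
```

View pics/m23.png

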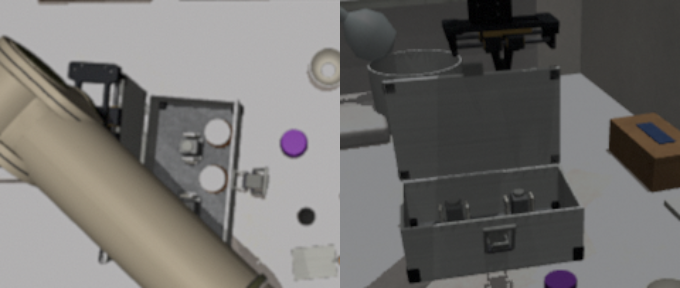

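>>> step_arm --increments '[[[-0.019, 0.001, -0.007], [0, 0, 0]], [[-0.038, 0.001, -0.013], [0, 0, 0]], [[-0.054, 0.001, -0.008], [0, 0, 0]], [[-0.069, 0.001, -0.003], [0, 0, 0]], [[-0.084, 0.001, 0.005], [0, 0, 0]]]'

```text
time: 31.55
ee_pos: [0.5962, 0.2579, 0.2491]
eef_rot: [0.734, 0.679, 0.0, 0.0]
ft_force: [-0.0, 1.7, 1.8]
width: 0.0002
```

```bash
python3 -c "
from h import *
for a in (.9,.7,.5,.3):
  x,z=lidT(a); go(*cw(x,-.06),z,85.6)
s=shot('side','s24')
cv2.imwrite('pics/m24.png',np.hstack([cv2.resize(s['pixels'][20:220,180:420],(480,400))]))"
```

```text
t31.6 pos [0.5962 0.2579 0.2491] yaw 85.5 tilt [ 0.0004 -0.0001] w 0.0002 F [-0.006   1.6948  1.8195]
shift [-0.0128 -0.0007  0.0086] rot [ 0.0004  0.0001 -0.0019] norm 0.015 0.1deg
t31.6 pos [0.5962 0.2579 0.2491] yaw 85.5 tilt [ 0.0004 -0.0001] w 0.0002 F [-0.006   1.6948  1.8195]
shift [-0.0379 -0.0006  0.0301] rot [ 0.0004  0.0001 -0.0019] norm 0.048 0.1deg
t31.6 pos [0.5962 0.2579 0.2491] yaw 85.5 tilt [ 0.0004 -0.0001] w 0.0002 F [-0.006   1.6948  1.8195]
shift [-0.0581 -0.0006  0.0562] rot [ 0.0004  0.0001 -0.0019] norm 0.081 0.1deg
t31.6 pos [0.5962 0.2579 0.2491] yaw 85.5 tilt [ 0.0004 -0.0001] w 0.0002 F [-0.006   1.6948  1.8195]
shift [-0.0728 -0.0006  0.0858] rot [ 0.0004  0.0001 -0.0019] norm 0.112 0.1deg
```

View pics/m24.png

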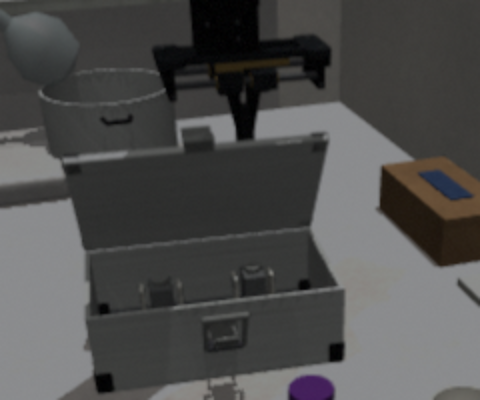

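>>> step_arm --increments '[[[-0.013, 0, 0.009], [0, 0, 0]], [[-0.026, 0, 0.019], [0, 0, 0]], [[-0.038, 0, 0.03], [0, 0, 0]], [[-0.048, 0, 0.043], [0, 0, 0]], [[-0.058, 0, 0.056], [0, 0, 0]]]'

```text
time: 32.1
ee_pos: [0.592, 0.1976, 0.1917]
eef_rot: [0.735, 0.678, -0.001, 0.001]
ft_force: [-0.5, 1.2, -0.3]
width: 0.0002
```

```bash
python3 -c "
from h import *
for a in (.3,.1,0):
  x,z=lidT(a); go(*cw(x,-.06),z,85.6)
s=shot('side','s25')
cv2.imwrite('pics/m25.png',np.hstack([cv2.resize(s['pixels'][20:220,180:420],(480,400))]))"
```

```text
t32.1 pos [0.592  0.1976 0.1917] yaw 85.4 tilt [-0.0002 -0.0021] w 0.0002 F [-0.4927  1.169  -0.3206]
shift [-0.0122 -0.001   0.0284] rot [-0.0001  0.0021 -0.0036] norm 0.031 0.2deg
t32.1 pos [0.592  0.1976 0.1917] yaw 85.4 tilt [-0.0002 -0.0021] w 0.0002 F [-0.4927  1.169  -0.3206]
shift [-0.0207 -0.001   0.0604] rot [-0.0001  0.0021 -0.0036] norm 0.064 0.2deg
t32.1 pos [0.592  0.1976 0.1917] yaw 85.4 tilt [-0.0002 -0.0021] w 0.0002 F [-0.4927  1.169  -0.3206]
shift [-0.0224 -0.001   0.0768] rot [-0.0001  0.0021 -0.0036] norm 0.080 0.2deg
```

View pics/m25.png

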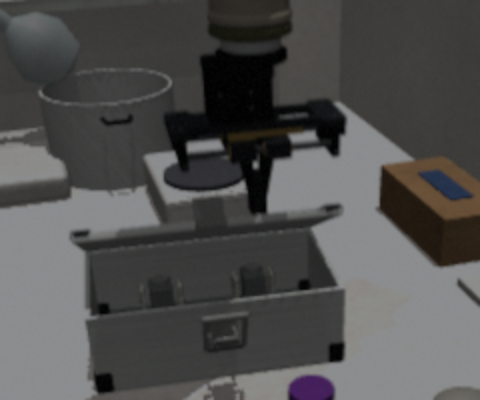

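>>> step_arm --increments '[[[-0.006, 0, 0.014], [0, 0, 0]], [[-0.012, 0, 0.028], [0, 0, 0]], [[-0.017, 0, 0.044], [0, 0, 0]], [[-0.021, 0, 0.06], [0, 0, 0]], [[-0.022, 0, 0.07], [0, 0, 0]]]'

```text
time: 32.65
ee_pos: [0.589, 0.1717, 0.1171]
eef_rot: [0.736, 0.677, -0.003, 0.0]
ft_force: [-0.8, -0.6, 1.4]
width: 0.0007
```

>>> step_arm --increments '[[[0, 0, 0.004], [0, 0, 0]], [[0, 0, 0.007], [0, 0, 0]], [[0, 0, 0.009], [0, 0, 0]]]'

```text
time: 32.95
ee_pos: [0.5895, 0.1719, 0.1147]
eef_rot: [0.736, 0.677, -0.003, 0.002]
ft_force: [-29.6, -15.5, 74.6]
width: 0.0006
```

```bash
python3 -c "
from h import *
go(*cw(-.06,-.06),.113,85.6)
s=shot('side','s26')
cv2.imwrite('pics/m26.png',np.hstack([cv2.resize(s['pixels'][60:220,200:360],(560,560))]))"
```

```text
t33.0 pos [0.5895 0.1719 0.1147] yaw 85.2 tilt [-0.0019 -0.0078] w 0.0006 F [-29.608  -15.4647  74.6042]
shift [ 0.0047 -0.0006  0.0017] rot [-0.0013  0.0079 -0.0063] norm 0.005 0.6deg
```

View pics/m26.png

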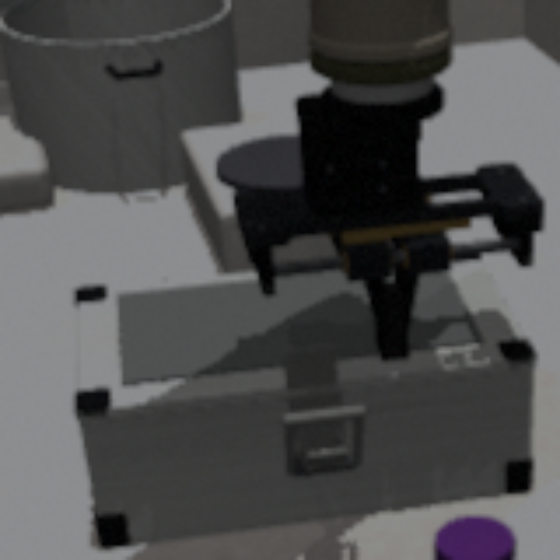

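Lid is shut; the contact is stiff (75 N), so backing off straight away.

>>> step_arm --increments '[[[0, 0, -0.01], [0, 0, 0]], [[0, 0, -0.03], [0, 0, 0]], [[0, 0, -0.06], [0, 0, 0]], [[0, 0, -0.09], [0, 0, 0]]]'

```text
time: 33.4
ee_pos: [0.5892, 0.1726, 0.2054]
eef_rot: [0.736, 0.677, -0.004, 0.002]
ft_force: [0.4, -0.1, -0.4]
width: 0.0003
```

```bash
python3 -c "
from h import *
go(*cw(-.17,-.0),.28,85.6)
s=shot('side','s27');w=shot('wrist','w27');t=shot('top','t27')
cv2.imwrite('pics/m27.png',np.hstack([cv2.resize(s['pixels'][100:200,220:360],(420,300),interpolation=cv2.INTER_CUBIC),cv2.resize(t['pixels'][150:290,180:310],(360,300),interpolation=cv2.INTER_CUBIC)]))"
```

```text
t33.4 pos [0.5892 0.1726 0.2054] yaw 85.3 tilt [-0.0026 -0.0082] w 0.0003 F [ 0.4068 -0.0663 -0.3742]
shift [-0.107  -0.0597 -0.0736] rot [-0.002   0.0084 -0.006 ] norm 0.143 0.6deg
```

View pics/m27.png

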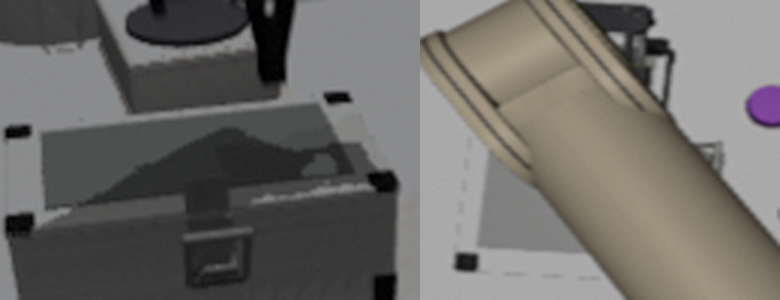

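View pics/w27.png

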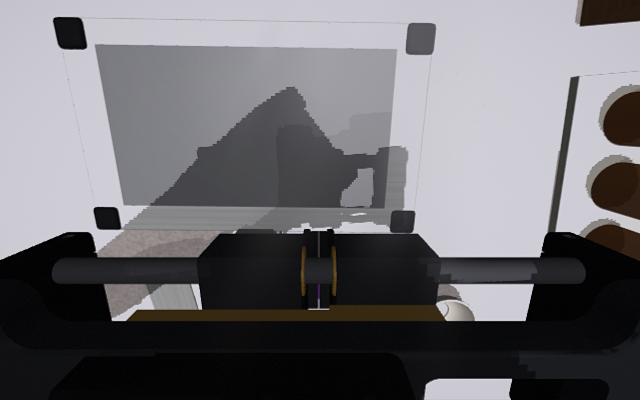

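>>> step_arm --increments '[[[-0.03, -0.015, -0.03], [0, 0.008, 0]], [[-0.065, -0.03, -0.05], [0, 0.008, 0]], [[-0.1, -0.045, -0.05], [0, 0.008, 0]], [[-0.14, -0.06, -0.05], [0, 0.008, 0]], [[-0.16, -0.06, -0.05], [0, 0.008, 0]]]'

```text
time: 34.05
ee_pos: [0.5155, 0.0155, 0.2565]
eef_rot: [0.737, 0.676, -0.0, 0.001]
ft_force: [0.4, -0.8, -0.1]
width: 0.0008
```

```bash
python3 -c "
from h import *
go(*cw(-.20,-.0),.2,85.6)
s=shot('side','s28');w=shot('wrist','w28');t=shot('top','t28')
cv2.imwrite('pics/m28.png',np.hstack([cv2.resize(s['pixels'][110:200,240:340],(400,360),interpolation=cv2.INTER_CUBIC),cv2.resize(t['pixels'][170:270,220:320],(360,360),interpolation=cv2.INTER_CUBIC)]))"
```

```text
t34.0 pos [0.5155 0.0155 0.2565] yaw 85.1 tilt [ 0.0004 -0.0013] w 0.0008 F [ 0.3917 -0.7922 -0.0938]
shift [0.0263 0.001  0.0565] rot [ 0.0006  0.0013 -0.0096] norm 0.062 0.6deg
```

View pics/m28.png

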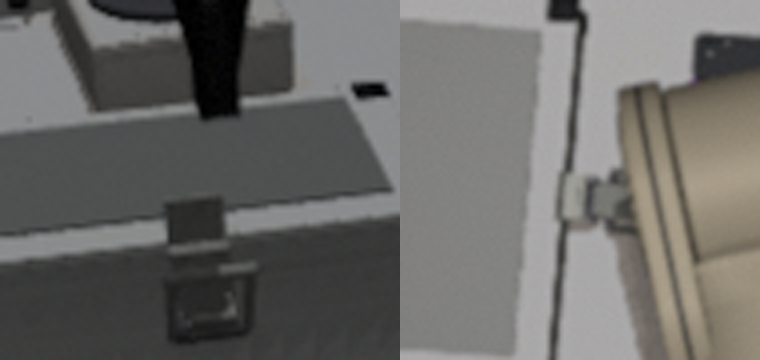

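View pics/w28.png

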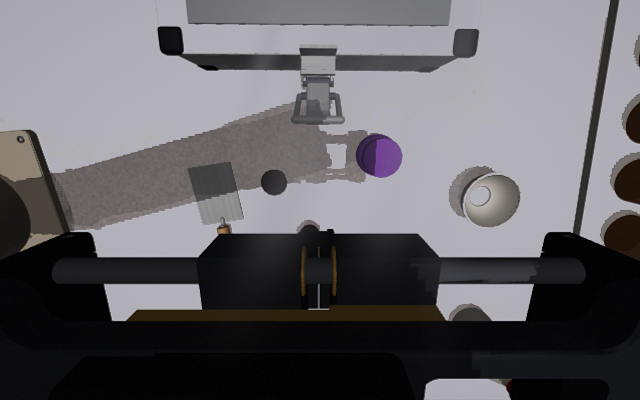

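```bash
python3 -c "
from h import *
s=load('s28');w=load('w28')
cv2.imwrite('pics/m29.png',np.hstack([cv2.resize(s['pixels'][150:205,270:320],(400,440),interpolation=cv2.INTER_CUBIC),cv2.resize(w['pixels'][35:135,275:365],(396,440),interpolation=cv2.INTER_CUBIC)]))"
```

```text
(no output)
```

View pics/m29.png

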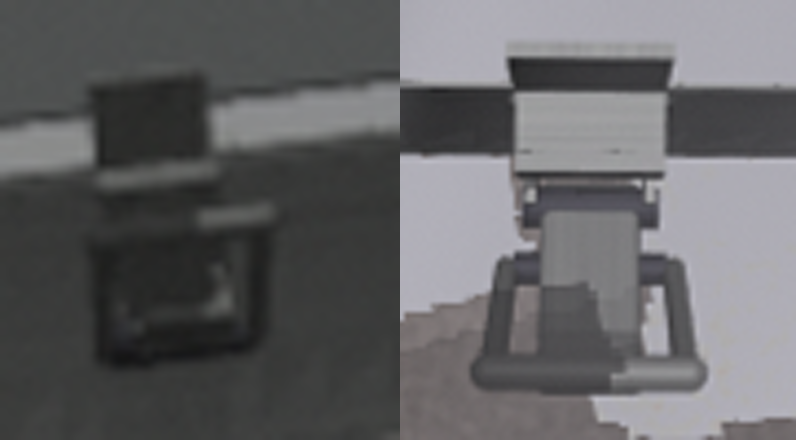

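```bash
python3 -c "
from h import *
s=load('s28');w=load('w28')
def cc(p): q=p[:2]-O; return round(q@ex,4),round(q@ey,4),round(p[2],4)
W=lambda x,y:(w,275+(x-400)/4.4,35+y/4.4); S=lambda x,y:(s,270+x/8,150+y/8)
for sx in [(187,225),(183,355)]:
  p,e=tri([W(588,375),S(*sx)]); print('bar',sx,p,cc(p),e)
print('keeper lip',cc(onplane(*W(590,175),.119)),cc(onplane(*W(590,160),.119)), 'backplate top', cc(onplane(*W(590,45),.14)))
p,e=tri([W(590,370),S(183,320)]);print('lever tip?',cc(p),e)
print('pivot pts', cc(onplane(*W(590,205),.066)),cc(onplane(*W(590,265),.075)))
# predicted
fx=-.0845
for lev in (2.15,2.0,1.57):
  piv=np.array([fx-.024,.066]); u=lambda a:np.array([-np.sin(a),-np.cos(a)]); 
  print(lev,'tip',piv+.059*u(lev),'bp',piv+.016*u(lev),'bar(stop)',piv+.016*u(lev)+.062*u(lev+.593))
"
```

```text
bar (187, 225) [0.524  0.0895 0.125 ] (np.float64(-0.1518), np.float64(-0.0016), np.float64(0.125)) [array([0.7, 0.1]), array([-0.3,  0. ])]
bar (183, 355) [0.5223 0.0905 0.0827] (np.float64(-0.151), np.float64(0.0002), np.float64(0.0827)) [array([-0.9, -0.1]), array([ 0.5, -0. ])]
keeper lip (np.float64(-0.1086), np.float64(-0.0019), np.float64(0.119)) (np.float64(-0.1055), np.float64(-0.002), np.float64(0.119)) backplate top (np.float64(-0.0876), np.float64(-0.0022), np.float64(0.14))
lever tip? (np.float64(-0.15), np.float64(-0.0005), np.float64(0.0936)) [array([-0.8, -0.1]), array([ 0.4, -0. ])]
pivot pts (np.float64(-0.1076), np.float64(-0.002), np.float64(0.066)) (np.float64(-0.1234), np.float64(-0.0018), np.float64(0.075))
2.15 tip [-0.1579  0.0983] bp [-0.1219  0.0748] bar(stop) [-0.146   0.1319]
2.0 tip [-0.1621  0.0906] bp [-0.123   0.0727] bar(stop) [-0.1554  0.1256]
1.57 tip [-0.1675  0.066 ] bp [-0.1245  0.066 ] bar(stop) [-0.1759  0.1006]
```

```bash
python3 -c "
from h import *
go(*cw(-.185,-.001),.114,85.6)
print(r.read_state()['joint_positions'])"
```

```text
t34.2 pos [0.5169 0.0174 0.2565] yaw 85.1 tilt [0.0008 0.0001] w 0.0002 F [-0.4689  0.1909  0.5061]
shift [0.0393 0.0006 0.1425] rot [ 0.0008 -0.0002 -0.0094] norm 0.148 0.5deg
[ 0.6159  0.1456 -0.8022  1.6574  0.1064  1.3828 -0.2871]
```

>>> step_arm --increments '[[[0, 0, 0.03], [0, 0, -0.009]], [[0, 0.0005, 0.06], [0, 0, -0.009]], [[0, 0.0005, 0.09], [0, 0, -0.009]], [[0, 0.0005, 0.12], [0, 0, -0.009]], [[0.01, 0.0005, 0.142], [0, 0, -0.009]]]'

```text
time: 34.7
ee_pos: [0.5173, 0.0277, 0.1118]
eef_rot: [0.734, 0.679, -0.001, -0.001]
ft_force: [0.3, -0.1, 0.2]
width: 0.0004
```

```bash
python3 -c "
from h import *
go(*cw(-.170,-.001),.114,85.6)
s=shot('side','s30');w=shot('wrist','w30')
cv2.imwrite('pics/m30.png',np.hstack([cv2.resize(s['pixels'][130:230,250:350],(340,340),interpolation=cv2.INTER_CUBIC),cv2.resize(w['pixels'][0:260,190:450],(340,340),interpolation=cv2.INTER_CUBIC)]))"
```

```text
t34.7 pos [0.5173 0.0277 0.1118] yaw 85.6 tilt [-0.0019  0.0005] w 0.0004 F [ 0.2532 -0.0945  0.2213]
shift [ 0.044   0.0014 -0.0022] rot [-0.0019 -0.0004 -0.0003] norm 0.044 0.1deg
```

View pics/m30.png

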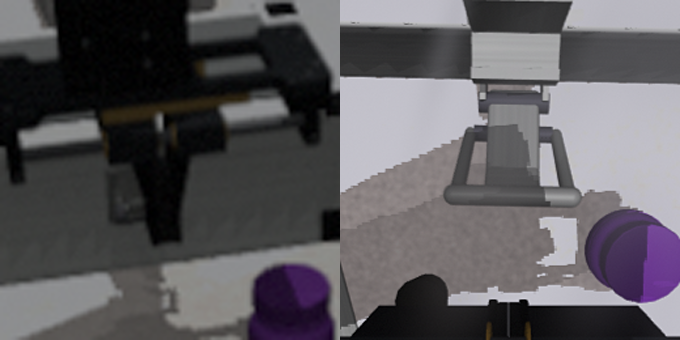

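>>> step_arm --increments '[[[0.015, 0.001, -0.002], [0, 0, 0]], [[0.03, 0.001, -0.002], [0, 0, 0]], [[0.042, 0.001, -0.002], [0, 0, 0]], [[0.054, 0.001, -0.003], [0, 0, 0]], [[0.064, 0.001, -0.004], [0, 0, 0]]]'

```text
time: 35.3
ee_pos: [0.5221, 0.0947, 0.1159]
eef_rot: [0.732, 0.681, -0.001, -0.002]
ft_force: [-0.6, -1.1, -0.0]
width: 0.0007
```

```bash
python3 -c "
from h import *
go(*cw(-.125,-.001),.118,85.6)
w=shot('wrist','w31')
cv2.imwrite('pics/m31.png',cv2.resize(w['pixels'][0:320,170:470],None,fx=1.6,fy=1.6))"
```

```text
t35.3 pos [0.5221 0.0947 0.1159] yaw 85.8 tilt [-0.0044  0.0022] w 0.0007 F [-0.6071 -1.1391 -0.0139]
shift [ 0.0218  0.0018 -0.0021] rot [-0.0045 -0.0018  0.0038] norm 0.022 0.4deg
```

View pics/m31.png

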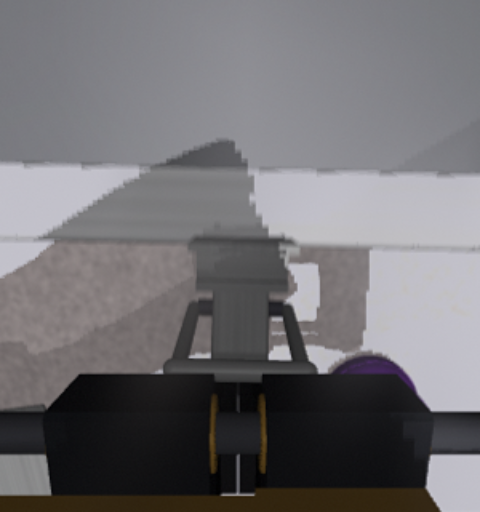

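>>> step_arm --increments '[[[0.008, 0.001, -0.002], [0, 0, 0]], [[0.015, 0.001, -0.003], [0, 0, 0]], [[0.022, 0.001, -0.004], [0, 0, 0]], [[0.026, 0.001, -0.004], [0, 0, 0]]]'

```text
time: 35.75
ee_pos: [0.525, 0.123, 0.1204]
eef_rot: [0.732, 0.682, -0.0, -0.002]
ft_force: [0.2, 0.6, 0.3]
width: 0.0006
```

```bash
python3 -c "
from h import *
go(*cw(-.115,-.001),.12,85.6)
w=shot('wrist','w32');print(onplane(w,320,230,.135))
cv2.imwrite('pics/m32.png',cv2.resize(w['pixels'][0:320,170:470],None,fx=1.6,fy=1.6))"
```

```text
t35.8 pos [0.525  0.123  0.1204] yaw 85.9 tilt [-0.0038  0.0033] w 0.0006 F [0.249  0.6426 0.3314]
shift [0.0033 0.0011 0.0004] rot [-0.004  -0.003   0.0057] norm 0.004 0.4deg
[0.5276 0.1385 0.135 ]
```

View pics/m32.png

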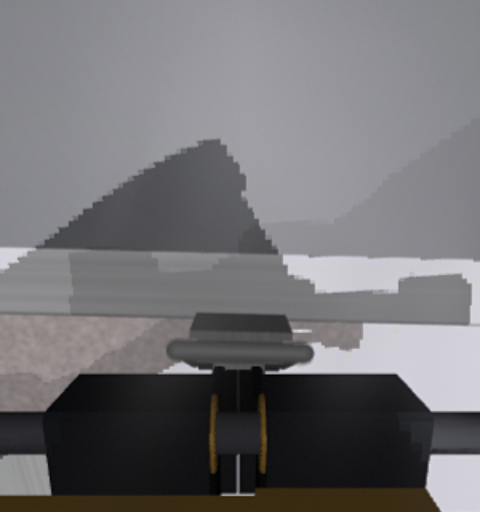

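The bar has swung over and leans on the back plate at about (240,352). Retreating and tilting the tool for the lever.

>>> step_arm --increments '[[[-0.02, 0, 0], [0, 0, 0]], [[-0.045, 0, -0.01], [0, 0, 0]], [[-0.075, 0, -0.04], [0, 0, 0]], [[-0.105, 0, -0.07], [0, 0, 0]], [[-0.115, 0, -0.08], [0, 0, 0]]]'

```text
time: 36.3
ee_pos: [0.518, 0.0049, 0.2024]
eef_rot: [0.733, 0.68, 0.0, -0.001]
ft_force: [0.9, -0.3, 0.0]
width: 0.0004
```

```bash
python3 -c "
from h import *
go(*cw(-.23,-.001),.2,85.6)
w=shot('wrist','w33');s=shot('side','s33')
cv2.imwrite('pics/m33.png',np.hstack([cv2.resize(w['pixels'][20:160,245:385],(440,440),interpolation=cv2.INTER_CUBIC),cv2.resize(s['pixels'][140:210,260:330],(340,440),interpolation=cv2.INTER_CUBIC)]))"
```

```text
t36.3 pos [0.518  0.0049 0.2024] yaw 85.7 tilt [-0.0007  0.0019] w 0.0004 F [ 0.8856 -0.3069  0.0021]
shift [ 0.0066 -0.001   0.0025] rot [-0.0008 -0.0019  0.0019] norm 0.007 0.2deg
```

View pics/m33.png

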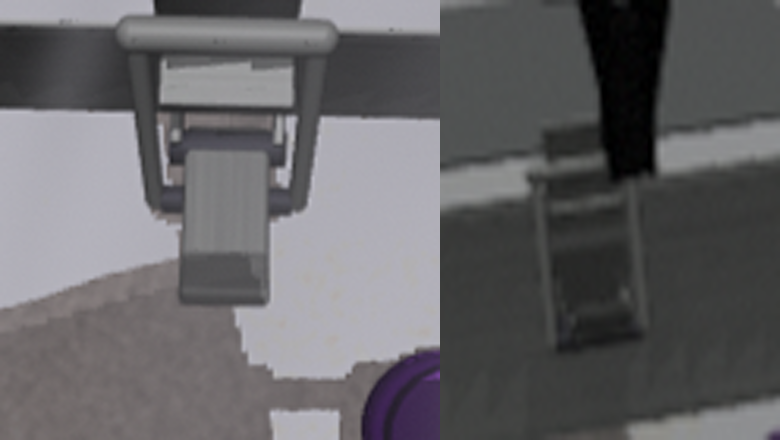

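```bash
cat >> h.py <<'E'
def tiltR(yaw,phi): return down(yaw)*R.from_rotvec([0,phi,0])
def gor(x,y,z,Rt,q=False):
    s,p,R0=pose(); d=R0.inv().apply(np.array([x,y,z])-p); w=(R0.inv()*Rt).as_rotvec()
    if not q: print('t%.1f'%s['time'],'pos',p,'case',((p[:2]-O)@ex).round(4),((p[:2]-O)@ey).round(4),'F',s['ft_force'])
    print('shift',d.round(4),'rot',w.round(4))
PIV=np.array([-.1076,.066])
def levT(a,rho=.05,w=.009,phi=.436,extra=0.):
    u=np.array([-np.sin(a),-np.cos(a)]); m=np.array([-np.cos(a),np.sin(a)])
    return PIV+rho*u+m*(.0035+w*abs(np.cos(a+phi))+extra)
E
python3 -c "
from h import *
w=load('w33')
def cc(p): q=p[:2]-O; return round(q@ex,4),round(q@ey,4),round(p[2],4)
print('tip',cc(onplane(w,245+224/440*140,20+300/440*140,.09)),'bar',cc(onplane(w,245+227/440*140,20+35/440*140,.131)))
print('pivotsleeve',cc(onplane(w,245+227/440*140,20+145/440*140,.068)))
for a in (2.05,1.8,1.5,1.2,.9,.6,.4,.3): print(a,levT(a))
gor(*cw(-.19,-.001),.16,tiltR(85.6,.436))
"
```

```text
tip (np.float64(-0.1548), np.float64(-0.0006), np.float64(0.09)) bar (np.float64(-0.0962), np.float64(-0.0017), np.float64(0.131))
pivotsleeve (np.float64(-0.1082), np.float64(-0.0015), np.float64(0.068))
2.05 [-0.1471  0.0985]
1.8 [-0.1542  0.0862]
1.5 [-0.1579  0.0692]
1.2 [-0.1557  0.0517]
0.9 [-0.1502  0.0393]
0.6 [-0.1425  0.0293]
0.4 [-0.1359  0.0237]
0.3 [-0.1321  0.0212]
t36.4 pos [0.5178 0.0068 0.2009] case -0.2348 -0.0016 F [ 0.1461 -0.2381  0.3141]
shift [ 0.0447 -0.0005  0.0411] rot [-0.0024  0.4336  0.0024]
```

>>> step_arm --increments '[[[0.01, 0, 0], [0, 0.11, 0]], [[0.02, 0, 0.01], [0, 0.22, 0]], [[0.035, 0, 0.02], [0, 0.33, 0]], [[0.045, 0, 0.03], [0, 0.433, 0]], [[0.045, 0, 0.035], [0, 0.433, 0]]]'

```text
time: 36.9
ee_pos: [0.5194, 0.0515, 0.163]
eef_rot: [0.716, 0.663, 0.157, -0.15]
ft_force: [0.2, -1.2, -0.2]
width: 0.0008
```

```bash
python3 -c "
from h import *
x,z=levT(2.05,extra=.012); gor(*cw(x,-.001),z,tiltR(85.6,.436))
print(r.read_state()['joint_positions'])
w=shot('wrist','w34');s=shot('side','s34')
cv2.imwrite('pics/m34.png',np.hstack([cv2.resize(w['pixels'],(460,288)),cv2.resize(s['pixels'][100:260,210:390],(324,288),interpolation=cv2.INTER_CUBIC)]))"
```

```text
t36.9 pos [0.5194 0.0515 0.163 ] case -0.19 0.0001 F [ 0.1632 -1.1526 -0.2041]
shift [0.0211 0.0015 0.0693] rot [-0.0069 -0.0024 -0.0025]
[ 0.8223  0.2731 -0.8151  1.8192 -0.2665  1.1315  0.0635]
```

View pics/m34.png

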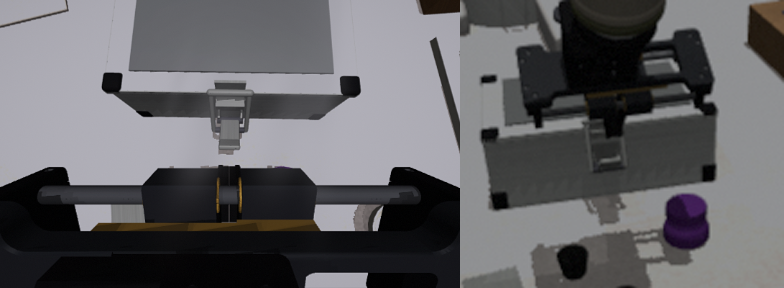

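>>> step_arm --increments '[[[0.007, 0.001, 0.02], [-0.007, 0, 0]], [[0.014, 0.001, 0.04], [-0.007, 0, 0]], [[0.021, 0.001, 0.058], [-0.007, 0, 0]], [[0.021, 0.001, 0.066], [-0.007, 0, 0]]]'

```text
time: 37.4
ee_pos: [0.5235, 0.1022, 0.1134]
eef_rot: [0.715, 0.666, 0.158, -0.146]
ft_force: [0.2, -0.1, 0.9]
width: 0.0002
```

```bash
python3 -c "
from h import *
Rt=tiltR(85.6,.436)
for i,a in enumerate((2.05,1.9,1.75,1.6,1.45,1.3)):
  x,z=levT(a); gor(*cw(x,-.0015),z,Rt,i>0)
"
```

```text
t37.4 pos [0.5235 0.1022 0.1134] case -0.1392 -0.0001 F [ 0.1604 -0.1143  0.9474]
shift [-0.0134  0.0014  0.0102] rot [-0.0012  0.0033  0.0059]
shift [-0.0206  0.0013  0.0147] rot [-0.0012  0.0033  0.0059]
shift [-0.0271  0.0013  0.0204] rot [-0.0012  0.0033  0.0059]
shift [-0.0326  0.0013  0.0272] rot [-0.0012  0.0033  0.0059]
shift [-0.0368  0.0013  0.0349] rot [-0.0012  0.0033  0.0059]
shift [-0.0397  0.0013  0.0433] rot [-0.0012  0.0033  0.0059]
```

>>> step_arm --increments '[[[-0.0135, 0.001, 0.009], [0, 0, 0]], [[-0.0205, 0.001, 0.0147], [0, 0, 0]], [[-0.027, 0.001, 0.0204], [0, 0, 0]], [[-0.0325, 0.001, 0.027], [0, 0, 0]], [[-0.037, 0.001, 0.035], [0, 0, 0]]]'

```text
time: 37.9
ee_pos: [0.5236, 0.0824, 0.0656]
eef_rot: [0.715, 0.665, 0.158, -0.145]
ft_force: [-0.3, 0.8, 2.7]
width: 0.0004
```

```bash
python3 -c "
from h import *
Rt=tiltR(85.6,.436)
for i,a in enumerate((1.45,1.3,1.15,1.0,.85,.7,.55)):
  x,z=levT(a); gor(*cw(x,-.0015),z,Rt,i>0)
w=shot('wrist','w35');s=shot('side','s35')
cv2.imwrite('pics/m35.png',np.hstack([cv2.resize(w['pixels'],(460,288)),cv2.resize(s['pixels'][140:230,240:340],(324,288),interpolation=cv2.INTER_CUBIC)]))"
```

```text
t37.9 pos [0.5236 0.0824 0.0656] case -0.1589 -0.0017 F [-0.2574  0.8093  2.7039]
shift [ 0.0011 -0.0002 -0.0001] rot [-0.0001  0.0036  0.0048]
shift [-0.0017 -0.0002  0.0083] rot [-0.0001  0.0036  0.0048]
shift [-0.0032 -0.0002  0.017 ] rot [-0.0001  0.0036  0.0048]
shift [-0.0034 -0.0002  0.0234] rot [-0.0001  0.0036  0.0048]
shift [-0.0029 -0.0002  0.0297] rot [-0.0001  0.0036  0.0048]
shift [-0.0016 -0.0002  0.0358] rot [-0.0001  0.0036  0.0048]
shift [ 0.0005 -0.0002  0.0419] rot [-0.0001  0.0036  0.0048]
```

View pics/m35.png

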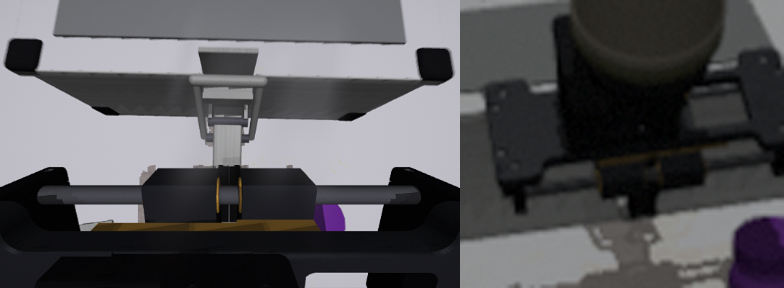

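The lever is following at 2.7 N and the bar sits at the back plate. Continuing down.

>>> step_arm --increments '[[[-0.0017, 0, 0.0083], [0, 0.0036, 0.005]], [[-0.0032, 0, 0.017], [0, 0.0036, 0.005]], [[-0.0034, 0, 0.0234], [0, 0.0036, 0.005]], [[-0.0029, 0, 0.0297], [0, 0.0036, 0.005]]]'

```text
time: 38.4
ee_pos: [0.5238, 0.0929, 0.0364]
eef_rot: [0.716, 0.663, 0.158, -0.148]
ft_force: [0.7, 0.3, 4.4]
width: 0.0006
```

```bash
python3 -c "
from h import *
Rt=tiltR(85.6,.436)
for i,a in enumerate((.85,.7,.55,.45,.35,.25)):
  x,z=levT(a); gor(*cw(x,-.0015),z,Rt,i>0)
w=shot('wrist','w36')
cv2.imwrite('pics/m36.png',cv2.resize(w['pixels'][40:260,200:440],(720,560)))"
```

```text
t38.4 pos [0.5238 0.0929 0.0364] case -0.1484 -0.0011 F [0.7279 0.2679 4.3972]
shift [-0.0002  0.0004 -0.0013] rot [-0.0016 -0.0005 -0.0002]
shift [0.0011 0.0004 0.0048] rot [-0.0016 -0.0005 -0.0002]
shift [0.0031 0.0004 0.0109] rot [-0.0016 -0.0005 -0.0002]
shift [0.005  0.0004 0.0149] rot [-0.0016 -0.0005 -0.0002]
shift [0.0072 0.0005 0.0188] rot [-0.0016 -0.0005 -0.0002]
shift [0.0097 0.0005 0.0225] rot [-0.0016 -0.0005 -0.0002]
```

View pics/m36.png

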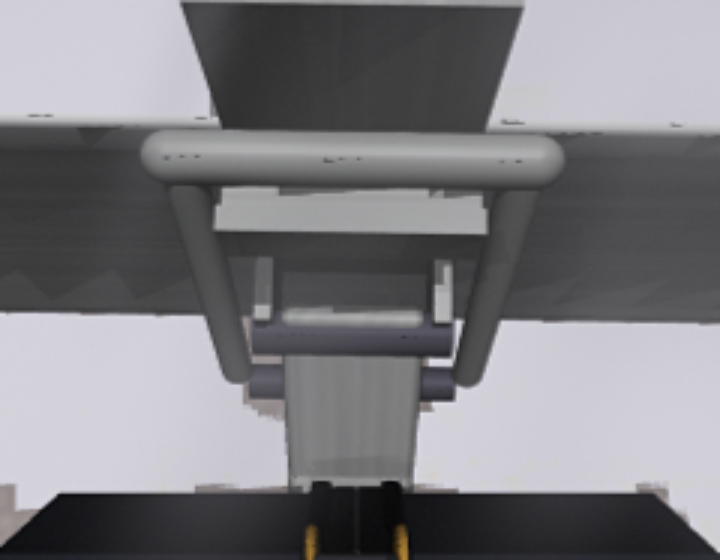

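Bar is in the groove behind the lip. Pushing past dead centre.

>>> step_arm --increments '[[[0.001, 0, 0.0048], [0, 0, 0]], [[0.003, 0, 0.0109], [0, 0, 0]], [[0.005, 0, 0.0149], [0, 0, 0]], [[0.0072, 0, 0.0188], [0, 0, 0]]]'

```text
time: 38.85
ee_pos: [0.5238, 0.1082, 0.0212]
eef_rot: [0.716, 0.664, 0.158, -0.148]
ft_force: [-0.2, -0.6, 0.3]
width: 0.0008
```

```bash
python3 -c "
from h import *
Rt=tiltR(85.6,.436)
for i,a in enumerate((.35,.25,.15,.05,0)):
  x,z=levT(a); gor(*cw(x,-.0015),z,Rt,i>0)
w=shot('wrist','w37')
cv2.imwrite('pics/m37.png',cv2.resize(w['pixels'][40:260,200:440],(720,560)))"
```

```text
t38.9 pos [0.5238 0.1082 0.0212] case -0.1332 0.0001 F [-0.211  -0.5987  0.2909]
shift [-0.0002  0.0016 -0.0015] rot [-0.0037 -0.0004 -0.    ]
shift [0.0024 0.0016 0.0022] rot [-0.0037 -0.0004 -0.    ]
shift [0.0054 0.0016 0.0058] rot [-0.0037 -0.0004 -0.    ]
shift [0.0087 0.0016 0.009 ] rot [-0.0037 -0.0004 -0.    ]
shift [0.0105 0.0016 0.0106] rot [-0.0037 -0.0004 -0.    ]
```

View pics/m37.png

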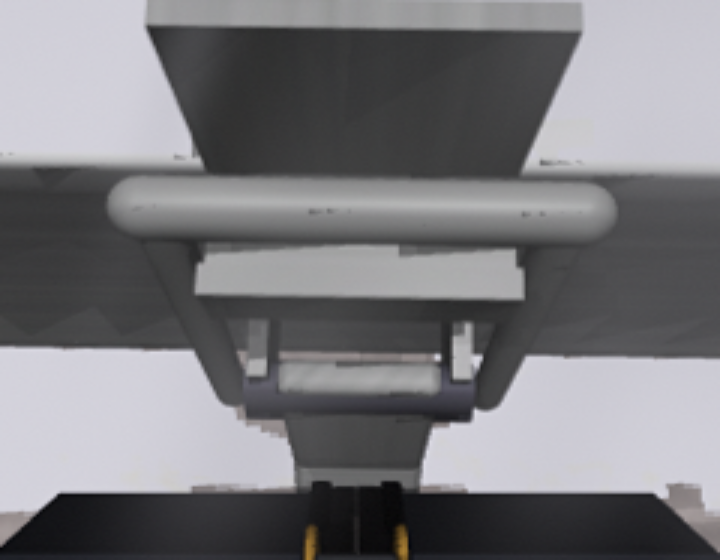

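Force has dropped to zero, so it has snapped over. Backing out to look.

>>> step_arm --increments '[[[-0.018, 0, -0.009], [0, 0, 0]], [[-0.036, 0, -0.03], [0, 0, 0]], [[-0.05, 0, -0.07], [0, 0, 0]], [[-0.06, 0, -0.11], [0, 0, 0]], [[-0.07, 0, -0.14], [0, 0, 0]]]'

```text
time: 39.4
ee_pos: [0.5148, -0.0151, 0.1198]
eef_rot: [0.716, 0.664, 0.158, -0.148]
ft_force: [0.3, 0.6, -1.8]
width: 0.0006
```

```bash
python3 -c "
from h import *
print(r.read_state()['ee_pos'])
w=shot('wrist','w38');s=shot('side','s38')
cv2.imwrite('pics/m38.png',np.hstack([cv2.resize(w['pixels'][0:250,180:460],(448,400)),cv2.resize(s['pixels'][110:220,220:330],(350,400),interpolation=cv2.INTER_CUBIC)]))"
```

```text
[ 0.5148 -0.0151  0.1198]
```

View pics/m38.png

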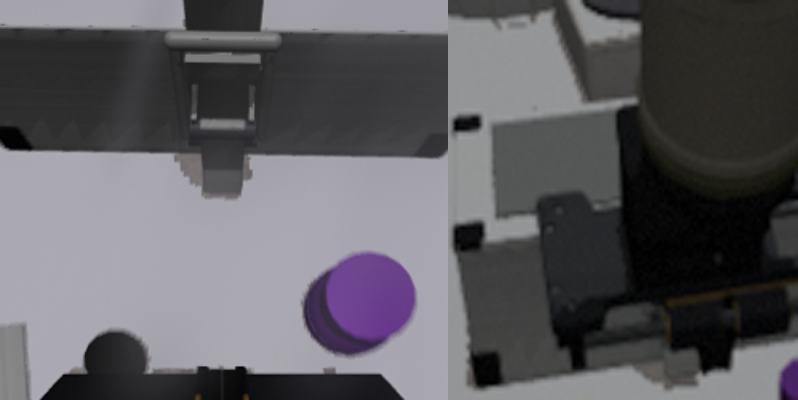

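>>> step_arm --increments '[[[-0.02, 0, -0.04], [0, 0, 0]], [[-0.04, 0, -0.08], [0, 0, 0]], [[-0.05, 0.04, -0.11], [0, 0, 0]], [[-0.05, 0.08, -0.14], [0, 0, 0]], [[-0.05, 0.12, -0.15], [0, 0, 0]]]'

```text
time: 40.0
ee_pos: [0.6292, -0.1371, 0.2371]
eef_rot: [0.719, 0.662, 0.159, -0.145]
ft_force: [0.4, 0.5, 1.7]
width: 0.0007
```

```bash
python3 -c "
from h import *
def cc(p): q=p[:2]-O; return (q@ex).round(4),(q@ey).round(4)
w=load('w38');print('tip if z .01',cc(onplane(w,319,122,.01)),'z=.02',cc(onplane(w,319,122,.02)), 'bar', cc(onplane(w,319.5,25,.115)))
print(r.read_state()['ee_pos'],r.read_state()['ft_force'])
s=shot('side','s39');t=shot('top','t39')
cv2.imwrite('pics/m39.png',np.hstack([cv2.resize(s['pixels'][110:220,220:330],(400,400),interpolation=cv2.INTER_CUBIC),cv2.resize(t['pixels'][150:290,200:340],(400,400),interpolation=cv2.INTER_CUBIC)]))"
```

```text
tip if z .01 (np.float64(-0.1209), np.float64(-0.0015)) z=.02 (np.float64(-0.1257), np.float64(-0.0015)) bar (np.float64(-0.0944), np.float64(-0.0018))
[ 0.6292 -0.1371  0.2371] [0.4411 0.5434 1.6683]
```

View pics/m39.png

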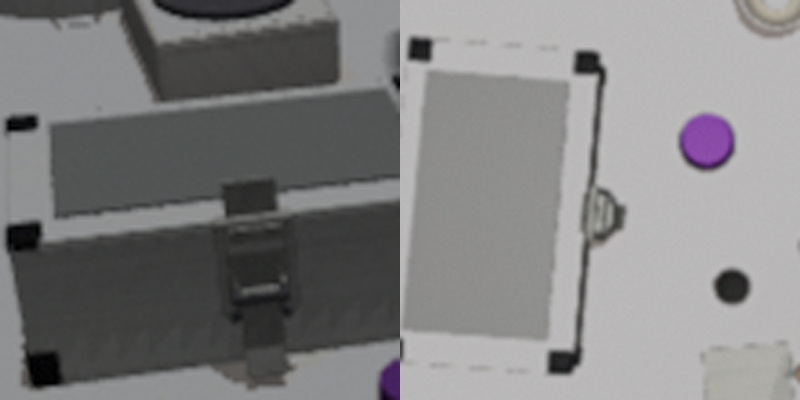

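View pics/s39.png

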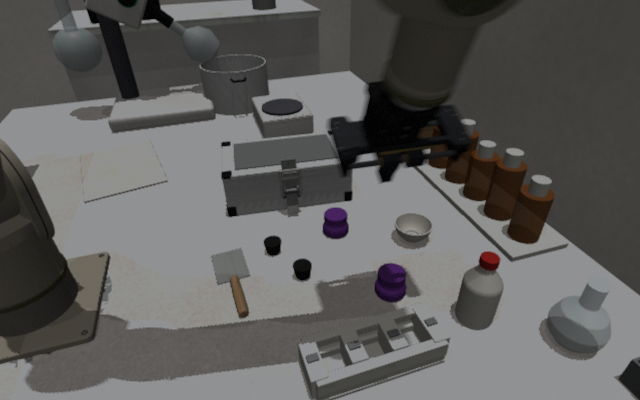

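```bash
python3 -c "
from h import *
def cc(p): q=p[:2]-O; return (q@ex).round(4),(q@ey).round(4),p[2].round(4)
w=load('w38');s=load('s39')
for n,a,b in [('bar',(319.5,25),(289.6,169.3)),('tip',(319,122),(292.9,215.3))]:
  p,e=tri([(w,*a),(s,*b)]);print(n,cc(p),e)
cv2.imwrite('pics/m40.png',np.hstack([cv2.resize(s['pixels'][150:222,265:320],(420,550),interpolation=cv2.INTER_CUBIC),cv2.resize(w['pixels'][0:130,280:360],(338,550),interpolation=cv2.INTER_CUBIC)]))"
```

```text
bar (np.float64(-0.0952), np.float64(-0.0021), np.float64(0.1158)) [array([0.5, 0.2]), array([-0.2, -0. ])]
tip (np.float64(-0.1155), np.float64(-0.0005), np.float64(-0.0008)) [array([-0.9, -0.2]), array([0.4, 0. ])]
```

View pics/m40.png

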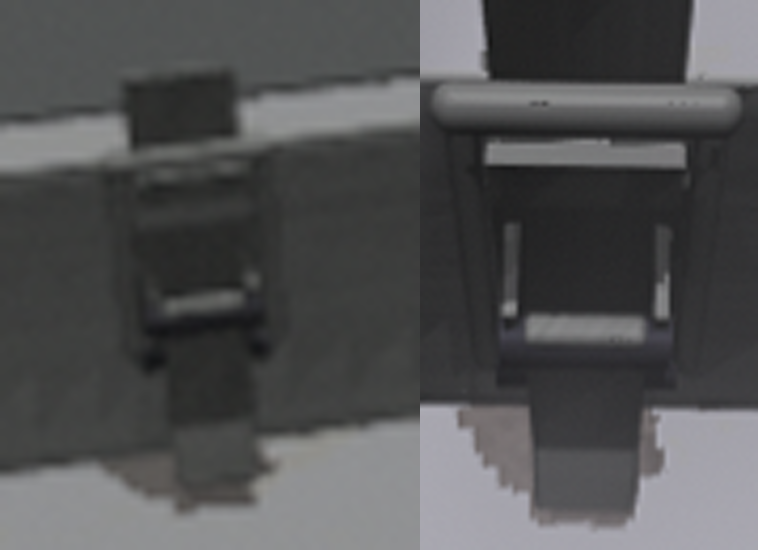

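The bar sits in the groove behind the lip (triangulated z ≈ 0.116, keeper at 0.115). The lever hangs straight down with its tip near the bench, the lid is flat, and the stoppers, dish, wash bottle and spatula look undisturbed. Handing in.

```bash
python3 -c "
from h import *
s=r.read_state();print(s['time'],s['ft_force'],s['ee_pos'])
print(r.close_job())"
```

```text
40.1 [-1.1496  0.5388 -1.5526] [ 0.631  -0.1343  0.2347]
the job is handed in; nothing more can be done
None
```

I packed the case and handed the job in at about 40 s. Both cartridges (the two end bays; the middle one was empty) and both amber jars went onto its floor. The lid is shut, the bail is hooked over the keeper, and the lever was pushed past dead centre. Jar A was knocked about 2 cm during the run, so I measured it again before gripping it.

**Last checks**
- **Items:** the last look before closing the lid showed all four items standing upright. I couldn't see them after that.
- **Latch:** the bar sits behind the lip at z ≈ 0.116 m, against 0.115 m for the keeper. The lever hangs straight down, and its pushing force fell from about 4 N to zero.
- **Bystanders:** the dish, wash bottle, stoppers, spatula and purple look-alikes look unmoved in the last side picture; I did not measure them.

**Disagreements and limits**
- **Lid press:** pressing the lid shut briefly reached about 75 N at the fingertips (about 82 N in all at the wrist, limit 120 N) before I backed off.
- **Lever angle:** I judged it from pictures only. The tip measured about 8 mm outside the pivot line, which I put down to its curled end.
- **Bar position:** it measured about 4 mm inward of the nominal keeper point, within the 6 mm allowed and close to my measuring error.
- **Pinched width:** the gripper read 36 mm on the pinched tabs rather than the 40 mm stated, but both cartridges lifted out freely.

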